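Load the curing turntable with washed prints

TASK

Load the five washed prints from the draining mat onto the turntable of the curing station, upright and each centred in its own ring, as seen by someone facing the station from its dial side: the flanged post in the middle ring, the gear wheel in the ring to the left of the post, the open case in the ring to its right, and the T-bracket in the ring behind the post. Then stand the small knob centrally on top of the post. Leave the nearest ring (dial side) empty, and do not disturb the bottle or the jar.

Things in the scene. Friction and masses are not known exactly. Their poses are not given: they have to be found in the camera images.
- station: Fixed white square base, 210 mm; round dark turntable on it (radius 100, does not turn), flat top 60 mm above the table. Round black dial on a lip at one side (to 137 mm out, 48 high). Origin: on the table below the turntable's centre. Dial at -x; seen from there left is +y, right -y, behind +x. Flush pale rings, radius 27: one at the centre, others 68 mm from it at +x, -x, +y, -y.
- mat: Dark flat draining mat, fixed, 180 x 250 mm, 6 mm thick, no rim; the five prints stand on it at the start. Origin at the centre of its underside, z up, the 250 mm side along y.
- post_c (a point): Flanged post, pale grey resin, round, 56 mm tall, standing upright. Foot flange of radius 20 mm (lowest 8 mm), waist of radius 13 mm from 14 to 46 mm above its underside, flat head of radius 18 mm (50 to 56 mm). This point: on its axis, 28 mm above its underside. z along its axis.
- gear_c (a point): Gear wheel, pale grey resin, lying flat, 14 teeth, diameter 48 mm over the teeth, 24 mm thick, with a hub of radius 8 mm standing 6 mm higher. This point: on its axis, 12 mm above its underside. z along its axis.
- case_c (a point): Open-topped rectangular case, pale grey resin, 44 mm (its x) by 32 mm (its y), 28 mm tall, walls 4 mm thick. This point: in the middle of its outline, 14 mm above its underside (inside it is empty). z up.
- bracket_c (a point): T-bracket, pale grey resin: flat foot plate 42 mm (its x) by 32 mm (its y), 7 mm thick, with an upright fin across its middle, 10 mm thick (along its x), 32 mm wide (along its y), whose top is 40 mm above the underside. This point: in the fin, 20 mm above the underside. z up. It can be gripped across the 10 mm thickness of the fin.
- knob_c (a point): Small round knob, pale grey resin, radius 14 mm, 28 mm tall, its upper edge bevelled from 21 mm up to radius 9 mm. This point: on its axis, 14 mm above its flat underside. z along its axis, up.
- bottle: Bystander: grey closed bottle, radius 32 mm, 115 mm tall, standing on the table between station and mat. Origin at the centre of its underside.
- jar: Bystander: amber jar with a steel lid, radius 30 mm, 60 mm tall, standing on the table between station and mat. Origin at the centre of its underside.
Mind the look-alikes: they are no part of the job. What is shaped like the part that bears case_c but black or pink is not meant. What is shaped like the part that bears gear_c but red is not meant.

How it is judged:
By the outcome, as a careful person would: the job done as asked, in the order asked, and still so for the second after the job is handed in, with the robot touching nothing.
It also fails if it takes over 128 s, if anything falls off the work surface, if the arm or the gripper's body presses on something with over 40 N, if the wrist force passes 120 N, or if a joint passes its speed limit or range.

ROBOT

A 7-joint arm with a two-finger parallel gripper is mounted at the origin on the work surface. World frame = base frame: x ahead of the robot, y to its left, z up, the work surface at z = 0. Lengths are in m, angles in degrees, forces in N, time in s.
With the tool pointing down it reaches from about 0.425 to 0.875 m from the base axis. Payload 4.7 kg.
Tool frame: the origin (TCP) lies between the finger pads; the fingertips stand 14 mm ahead of it and the grasp point (between the pads) lies 5 mm behind it (env.tip_reach is the distance from the TCP to the fingertips, in m); z points along the fingers, y is the direction in which the jaws open and shut (so a half turn about z gives the same grasp; the last joint's range is limited). The gripper opens to 87 mm and grips with 3 to 60 N. Pads are 19 mm wide; open, the fingers measure 117 mm over their backs; the gripper's body (75 mm by 190 mm) begins 51 mm behind the grasp point.
Start: joints at [0.808, 18.392, -4.016, 83.108, 1.295, 78.541, -3.26], TCP at [0.65, -0, 0.237] pointing down, gripper open.
Joint ranges: [-163.93, 163.93], [-17.29, 119.83], [-79.2, 71.16], [3.27, 140.29], [-89.18, 269.18], [5.43, 117.66], [-154.24, 154.24]. Speed limits (degrees/s): [147.25, 147.25, 180, 180, 180, 180, 180].

INTERFACE

Orientations are given as [roll, pitch, yaw] about the fixed x, y, z axes, in that order (R = Rz(yaw) Ry(pitch) Rx(roll)).
In Python, from cell import env gives the robot as it stands. The module is installed in compiled form; this text tells all that it offers.
- The arm moves only by the shell command python3 -m pendant 'ROWS' [FORCE]. ROWS is JSON, a list of rows, each an object of numbers: "rx", "ry", "rz": the turn, a rotation vector about the tool's x, y, z in degrees; "tx", "ty", "tz": the shift along the tool's x, y, z in mm; "jaw": the finger opening in mm, from 0 to 87. In form: [{"rx": .., "ry": .., "rz": .., "tx": .., "ty": .., "tz": .., "jaw": ..}, ...]. A call has 1 to 20 rows; each row shifts and turns the commanded pose from where the row before left it, along the tool's axes as they then stand; what a row does not reach is not made up. A row lasts 1/12 s, in which the tool goes at most 41.7 mm and 7.16 degrees, less where a joint would pass 70% of its speed; a pose out of reach is approached as far as the arm can. A call with a gripper value outside its range is refused whole. The fingers move at their own pace and stop on an object; FORCE is the grip in N (left out, the last holds). Time passes only in rows, so rows that do not move let the fingers close. It gives the time, the measured TCP pose, the force and the opening at its end, in the units of the state.
- env.get_obs(): the state, without advancing time (a new reading comes with each control period).
- env.read_camera(name): name is "scene" or "side" or "wrist"; returns a dict with "img" (384x512x3 uint8, red, green, blue), "range_z" (384x512 float32, m along the optical axis (not along the pixel's ray), 0 where there is no reading), "vertical_fov" (degrees; the focal length in pixels is half the picture's height over the tangent of half this angle, whatever the lens; pixels are square), "cx", "cy" (the principal point, pixels), "world_to_cam" (4x4, takes a point from world to camera coordinates). Camera axes: x right, y up, looking along -z (the intrinsics and any distortion apply to the point x, -y, -z); pixel columns grow to the right and rows downward; lengths in m; the calibration is good to about 2 mm. A picture is of the moment at which its call begins.
- env.sign_off(): hands the job in, once; it reports no verdict.
The state is a dict: "time_s": time; "qpos": joint angles; "joint_velocities": joint speeds; "effort": joint torques, N m; "tool_pos": TCP position; "tool_rot": TCP orientation; "force": force on the tool from outside, world axes, zero at the start; "wrist_torque": the same for the moment, N m; "grip_width": finger opening in m.
Only numpy, scipy, OpenCV 4.12 (cv2) and the standard library are available. Lean on these libraries where they do the work, as an engineer would, in place of code of your own. Each camera call takes 0.05 s, during which the arm holds its last target.

## Working session

There is one attempt and no reset: what is moved stays moved. The work goes in short steps, Python scripts to look and compute and a shell command to move; the robot and the scene stay as the last step left them, time stands still between calls to the robot, and variables do not carry over. Pictures are saved under pics/ and viewed, and the job is handed in when it is done.

```bash
mkdir -p pics; ls
python3 - <<'E'
from cell import env
import cv2,numpy as np
o=env.get_obs()
print(o['time_s'],o['tool_pos'],o['tool_rot'],o['grip_width'],o['force'])
for n in ['scene','side','wrist']:
    c=env.read_camera(n)
    print(n,c['vertical_fov'],c['cx'],c['cy'],c['range_z'].min(),c['range_z'].max(),{k for k in c})
    print(np.round(c['world_to_cam'],3).tolist())
    cv2.imwrite(f'pics/{n}0.png',c['img'][:,:,::-1])
E
```

```text
pics
0.0 [ 6.49463033e-01 -5.47808371e-05  2.35435829e-01] [-1.79887831e+02  7.73010671e-03  9.00026258e+01] 0.08716768183530307 [-0.3204207  -0.71051837 -0.17367111]
scene 54.30440646363978 257.37063951712713 190.01535494951088 0.0 2.453474 {'cx', 'range_z', 'img', 'vertical_fov', 'cy', 'world_to_cam'}
[[-0.577, 0.817, -0.004, 0.261], [-0.661, -0.464, 0.59, 0.35], [0.48, 0.343, 0.808, -1.277], [0.0, 0.0, 0.0, 1.0]]
side 57.550723255332045 259.7668727977686 189.01521620274204 0.0 2.3322096 {'cx', 'range_z', 'img', 'vertical_fov', 'cy', 'world_to_cam'}
[[-0.769, -0.639, -0.011, 0.465], [0.426, -0.524, 0.737, -0.244], [-0.477, 0.563, 0.675, -0.616], [0.0, 0.0, 0.0, 1.0]]
wrist 68.16808704104294 258.0625798406123 192.41641965364522 0.0 0.694967 {'cx', 'range_z', 'img', 'vertical_fov', 'cy', 'world_to_cam'}
[[1.0, 0.001, -0.002, -0.65], [-0.001, 0.969, -0.249, 0.031], [0.002, 0.249, 0.969, -0.39], [0.0, 0.0, 0.0, 1.0]]
```

View pics/scene0.png

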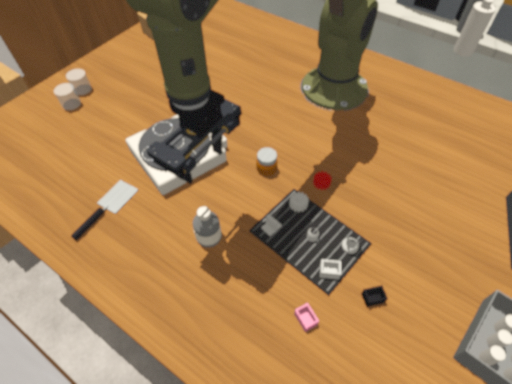

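View pics/side0.png

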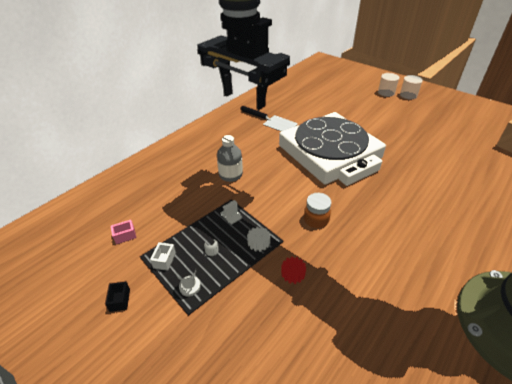

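View pics/wrist0.png

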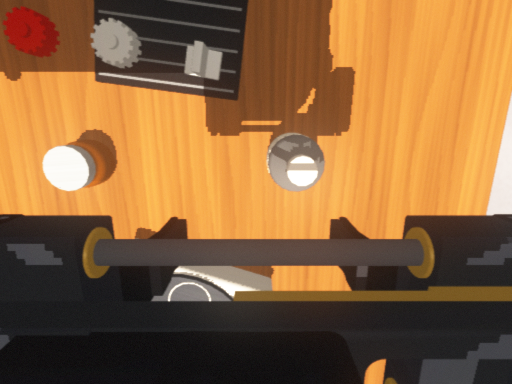

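The scene picture shows the station at (178,150), jar (267,160), bottle (207,226), mat centred at (310,240), red gear (322,180), pink case (307,317) and black case (374,296). In the side picture the dial is at (362,163), and the five prints are on the mat around (210,245).

```bash
cat > h.py <<'E'
from cell import env
import cv2,numpy as np
def cam(n):
    c=env.read_camera(n); h,w=c['range_z'].shape
    f=h/2/np.tan(np.radians(c['vertical_fov'])/2); c['f']=f
    c['T']=np.linalg.inv(c['world_to_cam'])
    v,u=np.mgrid[0:h,0:w].astype(float); z=c['range_z']
    P=np.stack([(u-c['cx'])/f*z,-(v-c['cy'])/f*z,-z,np.ones_like(z)],-1)
    c['P']=(P@c['T'].T)[...,:3]; c['P'][z==0]=np.nan
    return c
def ray(c,u,v,h):
    d=c['T'][:3,:3]@np.array([(u-c['cx'])/c['f'],-(v-c['cy'])/c['f'],-1]); o=c['T'][:3,3]
    return o+d*(h-o[2])/d[2]
def proj(c,p):
    q=c['world_to_cam']@np.append(p,1.); return np.array([c['cx']+c['f']*q[0]/-q[2],c['cy']-c['f']*q[1]/-q[2]])
E
python3 - <<'E'
from h import *
for n in ['scene','side','wrist']:
    c=cam(n); P=c['P']; I=c['img'].astype(int)
    print(n,'cam pos',c['T'][:3,3].round(3))
    # pts above table per region
    Z=P[...,2]; X=P[...,0];Y=P[...,1]
    tb=(abs(Z)<.012)&(X>.3)&(X<1)&(abs(Y)<.5)
    print('table z',np.nanmedian(Z[tb]),np.nanstd(Z[tb]))
    m=((Z>.018)&(Z<.13)&(X>.3)&(X<1.05)&(abs(Y)<.6)).astype(np.uint8)
    k,l,s,ce=cv2.connectedComponentsWithStats(m)
    for i in range(1,k):
        if s[i,4]<40: continue
        q=l==i
        print(s[i].tolist(),ce[i].round(0),'x',np.nanpercentile(X[q],[2,50,98]).round(3),'y',np.nanpercentile(Y[q],[2,50,98]).round(3),'z',np.nanpercentile(Z[q],[2,50,98]).round(3),'rgb',np.median(I[q],0))
E
python3 - <<'E'
import cv2
a=cv2.imread('pics/side0.png')[190:310,130:300]; cv2.imwrite('pics/sz.png',cv2.resize(a,None,fx=4.5,fy=4.5,interpolation=cv2.INTER_CUBIC))
a=cv2.imread('pics/side0.png')[100:200,260:400]; cv2.imwrite('pics/ss.png',cv2.resize(a,None,fx=5,fy=5,interpolation=cv2.INTER_CUBIC))
E
```

```text
scene cam pos [0.994 0.387 0.827]
table z -0.0009699448426786494 0.0023129696862979735
[126, 116, 59, 77, 1693] [155. 152.] x [0.472 0.609 0.665] y [-0.341 -0.271 -0.143] z [0.022 0.056 0.061] rgb [148. 141. 132.]
[190, 134, 21, 23, 110] [201. 146.] x [0.453 0.506 0.547] y [-0.165 -0.154 -0.147] z [0.05  0.059 0.062] rgb [111. 107. 104.]
[174, 137, 19, 14, 133] [183. 144.] x [0.504 0.527 0.549] y [-0.217 -0.201 -0.187] z [0.056 0.059 0.062] rgb [113. 112. 110.]
[191, 136, 36, 41, 498] [209. 159.] x [0.43  0.521 0.577] y [-0.135 -0.119 -0.095] z [0.019 0.042 0.06 ] rgb [142. 136. 125.]
[256, 148, 22, 25, 440] [267. 160.] x [0.405 0.438 0.456] y [-0.009  0.02   0.042] z [0.02  0.056 0.061] rgb [171.5 163.5 154.5]
[314, 172, 18, 15, 195] [322. 179.] x [0.36  0.385 0.404] y [0.147 0.169 0.19 ] z [0.019 0.023 0.029] rgb [131.  21.  17.]
[290, 192, 19, 18, 247] [299. 200.] x [0.462 0.487 0.507] y [0.132 0.156 0.176] z [0.019 0.028 0.036] rgb [133. 130. 123.]
[193, 207, 29, 38, 819] [206. 227.] x [0.67  0.703 0.723] y [0.002 0.033 0.052] z [0.021 0.076 0.115] rgb [133. 126. 113.]
[266, 215,
[... 2299 characters left out ...]
386 0.405] y [0.145 0.166 0.188] z [0.019 0.024 0.031] rgb [160.  24.  16.]
[91, 18, 47, 49, 1609] [114.  42.] x [0.464 0.487 0.507] y [0.131 0.153 0.175] z [0.02  0.03  0.037] rgb [165. 156. 142.]
[191, 41, 17, 36, 451] [199.  58.] x [0.577 0.585 0.59 ] y [0.119 0.134 0.149] z [0.02  0.045 0.048] rgb [166. 157. 144.]
[267, 133, 58, 59, 2669] [295. 162.] x [0.663 0.687 0.719] y [-0.006  0.027  0.051] z [0.04  0.085 0.116] rgb [180. 160. 141.]
[43, 140, 68, 51, 2633] [ 76. 165.] x [0.406 0.438 0.456] y [-0.011  0.016  0.04 ] z [0.021 0.06  0.061] rgb [251. 250. 245.]
[152, 266, 121, 35, 2847] [210. 284.] x [0.528 0.585 0.661] y [-0.16  -0.144 -0.122] z [0.021 0.053 0.061] rgb [161. 146. 130.]
```

View pics/sz.png

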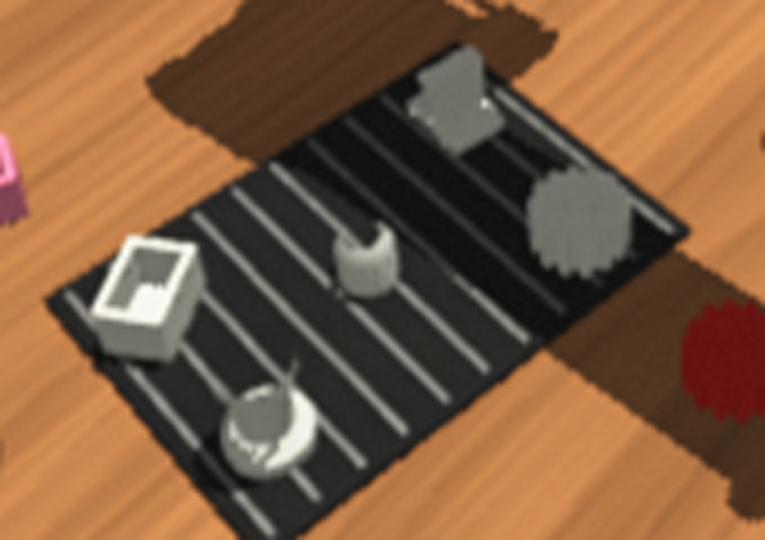

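View pics/ss.png

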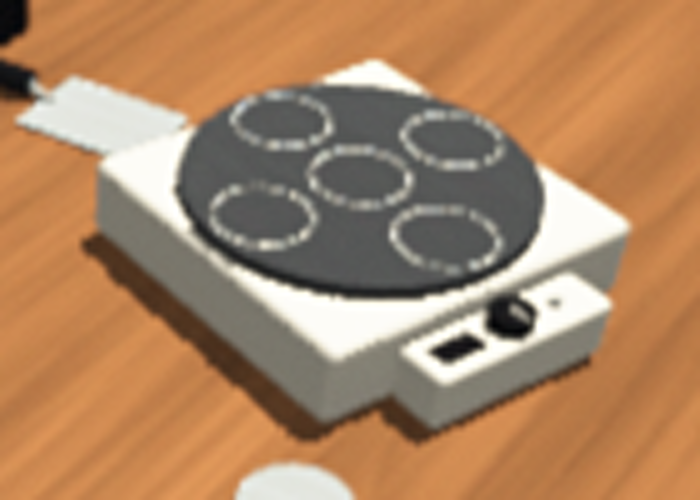

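Run:
```python
from h import *
from scipy.optimize import least_squares
c=cam('side'); I=c['img'].astype(int); g=I.min(2); P=c['P']
# dark turntable mask
z=(P[...,2]>.05)&(P[...,2]<.075)&(P[...,1]<-.02)&(P[...,0]<.75)
dark=((g<85)&z).astype(np.uint8)
k,l,s,ce=cv2.connectedComponentsWithStats(dark); i=1+s[1:,4].argmax()
cnt,_=cv2.findContours((l==i).astype(np.uint8),cv2.RETR_EXTERNAL,cv2.CHAIN_APPROX_NONE)
cnt=max(cnt,key=len)[:,0]
pts=np.array([ray(c,u,v,.06)[:2] for u,v in cnt])
def circ(p):
    f=lambda q:np.hypot(p[:,0]-q[0],p[:,1]-q[1])-q[2]
    return least_squares(f,[*p.mean(0),.05],loss='soft_l1',f_scale=.002)
r=circ(pts); print('disc',r.x.round(4),'rms',np.sqrt((r.fun**2).mean()))
C=r.x
hull=np.zeros_like(g,np.uint8); cv2.drawContours(hull,[cv2.convexHull(cnt)],-1,1,-1); hull=cv2.erode(hull,np.ones((5,5)))
ys,xs=np.nonzero((hull>0)&(g>80))
q=np.array([ray(c,u,v,.06)[:2] for u,v in zip(xs,ys)]); w=g[ys,xs]
d=q-C[:2]
# fit whole ring pattern: cx,cy,yaw
def f(p):
    cs=[p[:2]]+[p[:2]+.068*np.array([np.cos(p[2]+a),np.sin(p[2]+a)]) for a in np.arange(4)*np.pi/2]
    D=np.array([np.hypot(*(q-k).T)-.027 for k in cs]); j=abs(D).argmin(0); return D[j,range(len(q))]
best=min((least_squares(f,[*C[:2],a],loss='soft_l1',f_scale=.002) for a in np.radians(np.arange(-45,45,10))),key=lambda r:r.cost)
print(best.x, np.degrees(best.x[2]),np.sqrt((best.fun**2).mean()),len(q))
# lip: white low points beyond
lip=(P[...,2]>.036)&(P[...,2]<.052)&(P[...,0]<.55)&(P[...,1]<-.05)
v,u=np.nonzero(lip);print(len(u),np.nanmean(P[lip],0))
# dial dark
dd=(g<60)&(P[...,2]>.03)&(P[...,2]<.055)&(P[...,0]<.5)&(P[...,1]<-.05)
print('dial',dd.sum(),np.nanmean(P[dd],0),np.nanmin(P[dd],0),np.nanmax(P[dd],0))
cv2.imwrite('pics/dark.png',hull*200)
```

```text
disc [ 1.1099 -1.4739  0.5659] rms 0.03961844640721448Traceback (most recent call last):
  File "<stdin>", line 19, in <module>
ValueError: operands could not be broadcast together with shapes (0,) (2,)
```

```bash
cat > st.py <<'E'
from h import *
from scipy.optimize import least_squares
c=cam('side'); I=c['img'].astype(int); g=I.min(2); P=c['P']
z=(P[...,2]>.045)&(P[...,2]<.075)&(P[...,1]<-.02)&(P[...,1]>-.45)&(P[...,0]<.75)&(P[...,0]>.35)
print(z.sum(), np.percentile(g[z],[5,25,50,75,95]), g[130:142,325:340].tolist()[5])
dark=((g<125)&z).astype(np.uint8)
k,l,s,ce=cv2.connectedComponentsWithStats(dark); i=1+s[1:,4].argmax(); print(s[i])
cnt,_=cv2.findContours((l==i).astype(np.uint8),cv2.RETR_EXTERNAL,cv2.CHAIN_APPROX_NONE)
cnt=max(cnt,key=len)[:,0]
pts=np.array([ray(c,u,v,.06)[:2] for u,v in cnt])
def circ(p):
    f=lambda q:np.hypot(p[:,0]-q[0],p[:,1]-q[1])-q[2]
    return least_squares(f,[*p.mean(0),.05],loss='soft_l1',f_scale=.002)
r=circ(pts); print('disc',r.x.round(4),'rms',np.sqrt((r.fun**2).mean()))
C=r.x
hull=np.zeros(g.shape,np.uint8); cv2.drawContours(hull,[cv2.convexHull(cnt)],-1,1,-1); hull=cv2.erode(hull,np.ones((7,7)))
bg=np.median(g[hull>0]); print('bg',bg)
ys,xs=np.nonzero((hull>0)&(g>bg+25))
q=np.array([ray(c,u,v,.06)[:2] for u,v in zip(xs,ys)])
def f(p):
    cs=[p[:2]]+[p[:2]+.068*np.array([np.cos(p[2]+a),np.sin(p[2]+a)]) for a in np.arange(4)*np.pi/2]
    D=np.array([np.hypot(*(q-k).T)-.027 for k in cs]); j=abs(D).argmin(0); return D[j,range(len(q))]
best=min((least_squares(f,[*C[:2],a],loss='soft_l1',f_scale=.002) for a in np.radians(np.arange(-45,45,10))),key=lambda r:r.cost)
print('rings',best.x[:2].round(4), np.degrees(best.x[2]),np.sqrt((best.fun**2).mean()),len(q))
dd=(g<60)&(P[...,2]>.03)&(P[...,2]<.055)&(P[...,0]<.5)&(P[...,1]<-.05)
print('dial',dd.sum(),np.nanmean(P[dd],0),np.nanmin(P[dd],0),np.nanmax(P[dd],0))
E
python3 st.py
```

```text
3570 [ 69.45  87.    93.   161.   247.  ] [85, 86, 87, 87, 86, 85, 87, 87, 89, 87, 87, 86, 86, 83, 82]
[ 295  117   74   43 2131]
disc [ 0.5338 -0.2204  0.0991] rms 0.0033156628410685157
bg 88.0
rings [ 0.5374 -0.2289] -18.16681780172509 0.0021955477185691408 353
dial 288 [ 0.29569376 -0.7298079   0.04247365] [ 0.15087229 -1.18438495  0.0300275 ] [ 0.49515458 -0.13777774  0.05475195]
```

```bash
cat >> st.py <<'E'
p=best.x
cs=[p[:2]]+[p[:2]+.068*np.array([np.cos(p[2]+a),np.sin(p[2]+a)]) for a in np.arange(4)*np.pi/2]
D=np.array([np.hypot(*(q-k).T)-.027 for k in cs]); j=abs(D).argmin(0)
R=[]
for k in range(5):
    m=(j==k)&(abs(D[j,range(len(q))])<.006); r=circ(q[m]); R.append(r.x); print(k,m.sum(),r.x.round(4),'pix',xs[m].mean().round(1),ys[m].mean().round(1),'dist',np.hypot(*(r.x[:2]-R[0][:2])).round(4), 'depth P', np.nanmean(P[ys[m],xs[m]],0).round(4))
o=cv2.resize(c['img'][95:200,260:400,::-1],None,fx=5,fy=5)
for k in cs:
  for a in np.linspace(0,2*np.pi,60):
    u,v=proj(c,[*(k+.027*np.array([np.cos(a),np.sin(a)])),.06]); cv2.circle(o,(int((u-260+.5)*5),int((v-95+.5)*5)),1,(0,0,255),-1)
for a in np.linspace(0,2*np.pi,150):
    u,v=proj(c,[*(p[:2]+.1*np.array([np.cos(a),np.sin(a)])),.06]); cv2.circle(o,(int((u-260+.5)*5),int((v-95+.5)*5)),1,(0,255,0),-1)
cv2.imwrite('pics/st1.png',o)
E
python3 st.py
```

```text
3563 [ 69.  87.  93. 161. 247.] [87, 86, 87, 87, 86, 86, 88, 86, 88, 89, 86, 86, 87, 85, 81]
[ 295  117   74   43 2121]
disc [ 0.5337 -0.2203  0.0991] rms 0.003584622870088967
bg 88.0
rings [ 0.5374 -0.2289] -18.141470994604873 0.002189444402135983 352
dial 279 [ 0.29492903 -0.72146506  0.04275462] [ 0.15087306 -1.18404488  0.03032356] [ 0.43948771 -0.14384276  0.05496224]
0 88 [ 0.5373 -0.2287  0.0271] pix 331.6 134.7 dist 0.0 depth P [ 0.5375 -0.2294  0.0601]
1 49 [ 0.6028 -0.2505  0.0274] pix 318.4 126.0 dist 0.069 depth P [ 0.5898 -0.2439  0.06  ]
2 80 [ 0.5584 -0.1641  0.0269] pix 312.6 143.4 dist 0.0679 depth P [ 0.5555 -0.1616  0.0601]
3 82 [ 0.473  -0.2078  0.0268] pix 347.2 146.1 dist 0.0677 depth P [ 0.478  -0.2089  0.0601]
4 53 [ 0.5161 -0.2937  0.0269] pix 346.8 129.4 dist 0.0684 depth P [ 0.5185 -0.279   0.0599]
```

View pics/st1.png

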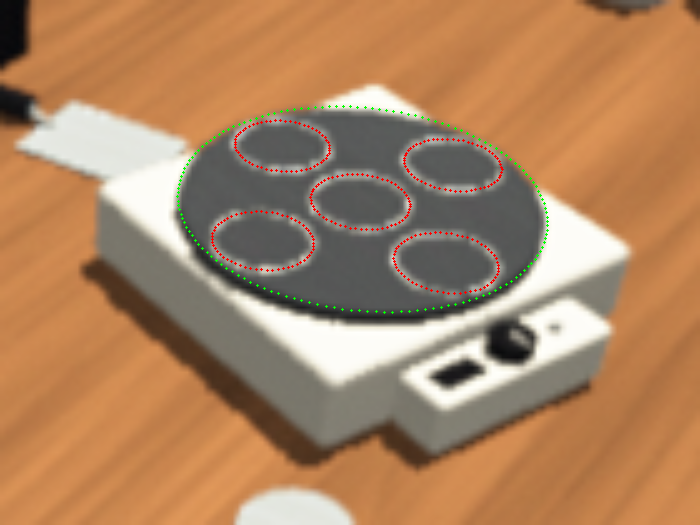

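The ring model lands on the painted rings: centre ring at crop pixel (360,202), rings 68 mm away, and the dial at (512,342) on the side of ring 3. Next I look at the mat from above with the wrist camera.

```bash
python3 -m pendant '[{"tx":34,"ty":-22,"tz":-5},{"tx":34,"ty":-22,"tz":-5},{"tx":34,"ty":-22,"tz":-5},{"tx":34,"ty":-22,"tz":-5},{"tx":34,"ty":-22,"tz":-5},{},{},{}]'
cat > mat.py <<'E'
from h import *
import sys
c=cam('wrist'); cv2.imwrite(f'pics/{sys.argv[1]}.png',c['img'][:,:,::-1])
P=c['P'];Z=P[...,2]; I=c['img'].astype(int)
m=((Z>.012)&(Z<.13)&(np.indices(Z.shape)[0]<225)).astype(np.uint8)
k,l,s,ce=cv2.connectedComponentsWithStats(m)
for i in range(1,k):
    if s[i,4]<100: continue
    q=l==i; top=np.nanpercentile(Z[q],99)
    t=q&(Z>top-.006); 
    X=P[t][:,:2].astype(np.float32)
    (a,b),(w,h),an=cv2.minAreaRect(X*1000); (e,f_),r=cv2.minEnclosingCircle(X*1000)
    print(s[i].tolist(),'top',top.round(4),'rect',np.round([a,b,w,h,an],1),'circ',np.round([e,f_,r],1),'rgb',np.median(I[q],0))
E
python3 mat.py w1
```

```text
[3, 7, 50, 49, 1715] top 0.0312 rect [384.  166.3  45.4  41.   49.6] circ [383.3 166.8  23.8] rgb [159.  24.  16.]
[90, 18, 50, 50, 1699] top 0.0374 rect [484.  153.2  42.1  44.9  14.8] circ [484.3 153.3  23.6] rgb [165. 155. 142.]
[184, 41, 38, 39, 1020] top 0.0475 rect [582.9 134.7  32.   10.4  79.2] circ [583.3 134.5  16.2] rgb [172. 163. 150.]
[266, 133, 59, 59, 2668] top 0.1163 rect [692.2  20.4  28.4  28.2  45. ] circ [692.5  20.4  14.7] rgb [180. 161. 141.]
[43, 140, 70, 51, 2730] top 0.0617 rect [428.   13.   51.8  52.6  88.5] circ [428.1  13.3  26.6] rgb [251.  249.  244.5]invalid input at $[0]: expected keys rx, ry, rz, tx, ty, tz, jaw
```

View pics/w1.png

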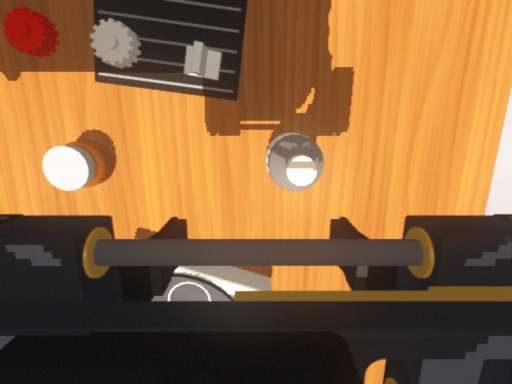

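The move was refused because every row needs all its keys, so the picture is unchanged. I'll send it again with full rows.

```bash
python3 -m pendant '[{"rx":0,"ry":0,"rz":0,"tx":34,"ty":-22,"tz":-5,"jaw":87},{"rx":0,"ry":0,"rz":0,"tx":34,"ty":-22,"tz":-5,"jaw":87},{"rx":0,"ry":0,"rz":0,"tx":34,"ty":-22,"tz":-5,"jaw":87},{"rx":0,"ry":0,"rz":0,"tx":34,"ty":-22,"tz":-5,"jaw":87},{"rx":0,"ry":0,"rz":0,"tx":34,"ty":-22,"tz":-5,"jaw":87},{"rx":0,"ry":0,"rz":0,"tx":0,"ty":0,"tz":0,"jaw":87},{"rx":0,"ry":0,"rz":0,"tx":0,"ty":0,"tz":0,"jaw":87},{"rx":0,"ry":0,"rz":0,"tx":0,"ty":0,"tz":0,"jaw":87}]'
python3 mat.py w2
```

```text
time_s: 1.17
tool_pos: [0.5402, 0.1696, 0.2618]
tool_rot: [179.9, 0.0, 90.0]
force: [0.5, -1.2, -0.0]
grip_width: 0.087
[386, 23, 47, 49, 920] top 0.0296 rect [729.2 324.1  45.   32.8  63.8] circ [729.6 324.4  27. ] rgb [254. 165. 194.]
[289, 31, 41, 51, 743] top 0.0358 rect [604.4 313.   32.7  44.1  29.5] circ [604.5 312.9  27.1] rgb [178. 164. 151.]
[224, 35, 31, 34, 578] top 0.0616 rect [520.1 309.4  31.6   9.8  15.7] circ [518.8 314.1  15.8] rgb [168. 157. 143.]
[253, 112, 21, 22, 198] top 0.0349 rect [547.  233.2  23.6  26.4  46.4] circ [547.2 233.6  13.5] rgb [162. 154. 141.]
[127, 154, 37, 35, 952] top 0.0315 rect [383.5 169.3  38.5  42.1  22.1] circ [384.3 167.2  23.4] rgb [255.  76.  50.]
[200, 164, 36, 36, 928] top 0.0371 rect [483.1 155.5  42.7  43.3  80.2] circ [484.5 154.2  23.4] rgb [255. 255. 255.]
[271, 180, 33, 31, 654] top 0.0472 rect [583.  135.2  31.7  10.1  79. ] circ [583.3 135.2  16.1] rgb [255. 255. 255.]
```

View pics/w2.png

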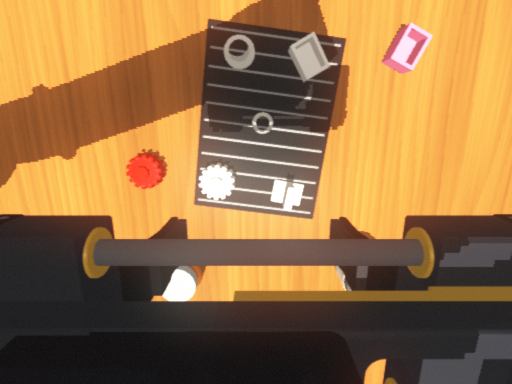

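The mat view shows the post (239,52), case (309,56), knob (262,123), gear (216,181) and bracket (288,193). The post and knob tops look odd, so I zoom in.

Run:
```python
import cv2
a=cv2.imread('pics/w2.png')[15:145,190:350]; cv2.imwrite('pics/w2z.png',cv2.resize(a,None,fx=4.6,fy=4.6,interpolation=cv2.INTER_CUBIC))
from h import *
c=cam('wrist')
print((c['P'][36:70:3,222:258:3,2]*1000).round(0))
print((c['P'][110:136:2,250:276:2,2]*1000).round(0))
```

```text
[[ 7.  5.  7. 16. 17. 19. 18. 17. 16.  6.  7.  7.]
 [ 6.  7. 16. 18.  7.  6.  7. 20. 17. 15.  5.  5.]
 [ 5.  6. 18.  6.  6.  5.  7.  5.  8. 17. 56.  8.]
 [ 7. 16. 21.  6.  7.  7.  6.  7.  5. 18. 16.  5.]
 [ 7. 15. 19.  6.  7.  6.  6.  8.  8. 20. 17.  5.]
 [ 6. 16. 40.  4.  6.  6.  6.  6. 45. 57. 19.  6.]
 [ 6. 15. 18. 42.  5.  8.  7. 46. 62. 19. 15.  5.]
 [ 7. 13. 17. 61. 39. 40. 62. 59. 21. 18. 14.  5.]
 [ 7.  6. 16. 19. 17. 21. 22. 20. 18. 17.  9.  7.]
 [ 7.  7.  7. 16. 16. 18. 18. 17. 17. 14.  6.  6.]
 [ 7.  5.  6.  5. 15. 14. 15. 14. 11.  6.  5.  7.]
 [ 4.  6.  5.  6.  7.  8.  7.  6.  6.  5.  8.  4.]]
[[ 6.  6.  6.  8.  6.  6.  6.  6.  8.  7.  6.  7.  6.]
 [ 7.  6. nan  8. 26. 28. 30. 30. 28.  6.  6.  4.  6.]
 [ 6.  7.  6. 28. 32. 31. 33. nan 31. 29.  5.  7.  6.]
 [ 6.  5. 28. 31. 33.  6.  6.  8.  6. 31. 30.  6.  7.]
 [ 5.  6. 30. 33.  7.  7.  6.  8.  6.  7. 31. 28.  7.]
 [ 7. 27. 32.  8.  7.  5.  6.  6.  7.  6. 33. 28.  7.]
 [ 6. 27. 34.  7.  7.  5.  5.  5.  6.  7. 32. 29.  6.]
 [ 7.  5. 30.  6.  7.  7.  6.  7.  7.  5. 33. 28.  6.]
 [ 5.  7. 29. 33.  7.  8.  7.  8.  7. 33. 31. 27.  6.]
 [ 6.  7. 27. 30. 35.  7.  6.  6. 34. 32. 28.  7.  5.]
 [ 6.  5.  6. 27. 30. 32. 31. 30. 30. 28.  6.  6.  6.]
 [ 6.  6.  5.  6.  7. 28. 28. 27.  7.  5.  7.  6.  7.]
 [ 6.  7.  7.  6.  7.  7.  5.  5.  5.  5.  6.  6.  6.]]
```

View pics/w2z.png

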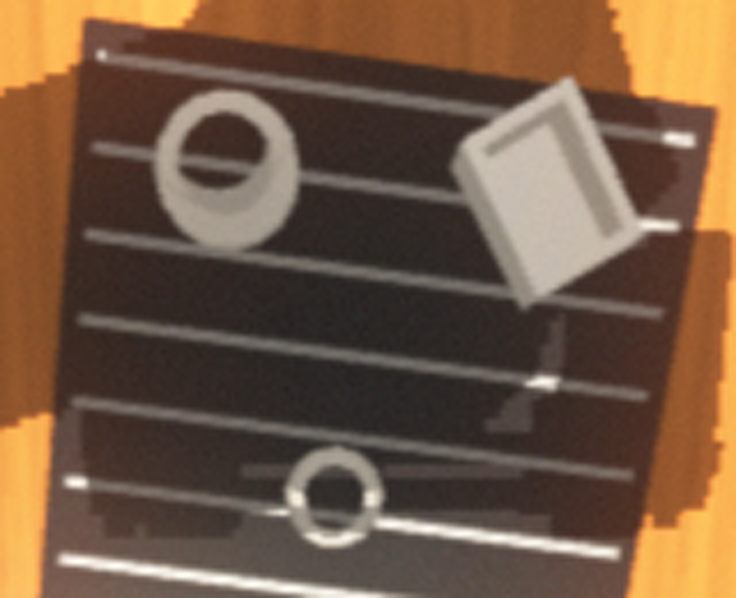

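The flat top caps of post and knob return no surface, so the camera sees through them. I use the post's flange annulus (z 14–20 mm) and the knob's bevel instead.

Run:
```python
from h import *
from scipy.optimize import least_squares
c=cam('wrist');P=c['P'];Z=P[...,2];v,u=np.indices(Z.shape)
def circ(p,r0):
    f=lambda q:np.hypot(p[:,0]-q[0],p[:,1]-q[1])-q[2]
    return least_squares(f,[*p.mean(0),r0],loss='soft_l1',f_scale=.001).x
q=(u>215)&(u<262)&(v>28)&(v<76)&(Z>.0115)&(Z<.024)
cn,_=cv2.findContours(q.astype(np.uint8),cv2.RETR_EXTERNAL,cv2.CHAIN_APPROX_NONE); cn=max(cn,key=len)[:,0]
print('flange',circ(np.array([ray(c,a,b,.014)[:2] for a,b in cn]),.02), np.nanmean(P[q],0))
q=(u>245)&(u<280)&(v>105)&(v<140)&(Z>.024)&(Z<.037)
cn,_=cv2.findContours(q.astype(np.uint8),cv2.RETR_EXTERNAL,cv2.CHAIN_APPROX_NONE); cn=max(cn,key=len)[:,0]
print('knob',circ(np.array([ray(c,a,b,.027)[:2] for a,b in cn]),.014),circ(P[q][:,:2],.012))
g=(u>190)&(u<245)&(v>155)&(v<205)
for lo,hi in [(.026,.033),(.033,.039)]:
    q=g&(Z>lo)&(Z<hi); print('gear',np.nanmean(P[q],0),cv2.minEnclosingCircle(P[q][:,:2].astype(np.float32)))
```

```text
flange [0.5168849  0.32165558 0.01931525] [0.51749003 0.31997599 0.01697677]
knob [0.54676002 0.23332924 0.0132046 ] [0.54677565 0.23329712 0.01149756]
gear [0.48442598 0.15459696 0.03010347] ((0.4839892089366913, 0.1537344753742218), 0.024277910590171814)
gear [0.48407488 0.15396309 0.03620637] ((0.4839026927947998, 0.15382502973079681), 0.00828516110777855)
```

```bash
python3 -m pendant '[{"rx":0,"ry":0,"rz":0,"tx":38,"ty":-6,"tz":0,"jaw":58},{"rx":0,"ry":0,"rz":0,"tx":38,"ty":-6,"tz":0,"jaw":58},{"rx":0,"ry":0,"rz":0,"tx":38,"ty":-6,"tz":0,"jaw":58},{"rx":0,"ry":0,"rz":0,"tx":37.5,"ty":-5,"tz":0,"jaw":58},{"rx":0,"ry":0,"rz":0,"tx":0,"ty":0,"tz":38,"jaw":58},{"rx":0,"ry":0,"rz":0,"tx":0,"ty":0,"tz":38,"jaw":58},{"rx":0,"ry":0,"rz":0,"tx":0,"ty":0,"tz":38,"jaw":58},{"rx":0,"ry":0,"rz":0,"tx":0,"ty":0,"tz":6,"jaw":58},{"rx":0,"ry":0,"rz":0,"tx":0,"ty":0,"tz":0,"jaw":58},{"rx":0,"ry":0,"rz":0,"tx":0,"ty":0,"tz":0,"jaw":58}]'
python3 - <<'E'
from h import *
for n in ['side','wrist']:
    c=cam(n); cv2.imwrite(f'pics/{n}2.png',c['img'][:,:,::-1] if n=='wrist' else cv2.resize(c['img'][180:340,100:310,::-1],None,fx=3.6,fy=3.6))
E
```

```text
time_s: 2.15
tool_pos: [0.5183, 0.3212, 0.1428]
tool_rot: [179.9, -0.0, 89.9]
force: [0.5, 0.5, 0.1]
grip_width: 0.0582
```

View pics/side2.png

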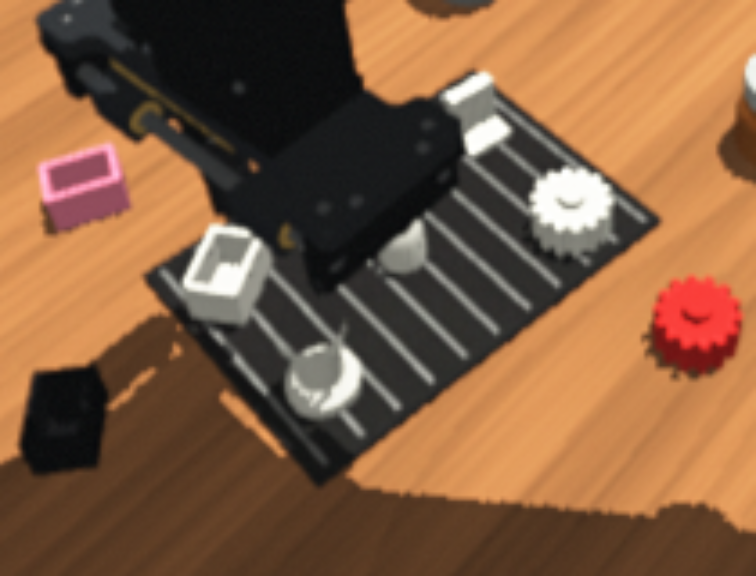

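View pics/wrist2.png

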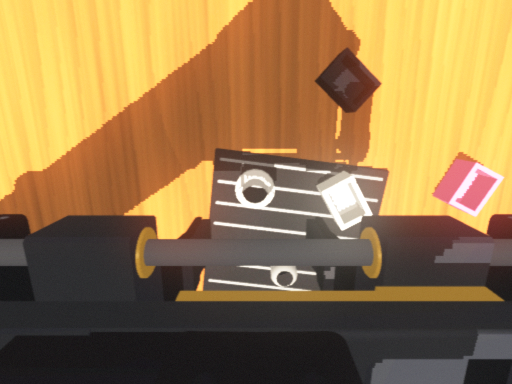

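The post looks incomplete in the side view at (322,378), so I project its expected outline to make sure it stands upright.

```bash
python3 - <<'E'
from h import *
for n,(u0,v0,w,h) in {'side':(160,245,60,60),'scene':(325,215,55,50),'wrist':(215,150,90,60)}.items():
    c=cam(n); k=10
    if n=='wrist':k=7
    o=cv2.resize(c['img'][v0:v0+h,u0:u0+w,::-1],None,fx=k,fy=k,interpolation=cv2.INTER_CUBIC)
    for z,r,col in [(6,20,(0,0,255)),(14,20,(0,0,255)),(20,13,(0,255,0)),(52,13,(0,255,0)),(56,18,(255,0,0)),(62,18,(255,0,0))]:
        for a in np.linspace(0,2*np.pi,80):
            u,v=proj(c,[.517+r/1000*np.cos(a),.3215+r/1000*np.sin(a),z/1000]); cv2.circle(o,(int((u-u0+.5)*k),int((v-v0+.5)*k)),1,col,-1)
    cv2.imwrite(f'pics/post_{n}.png',o)
E
python3 -c "
import cv2,numpy as np
a=[cv2.resize(cv2.imread(f'pics/post_{n}.png'),(390,390)) for n in('side','scene')]
cv2.imwrite('pics/posts.png',np.hstack(a))"
```

```text
(no output)
```

View pics/posts.png

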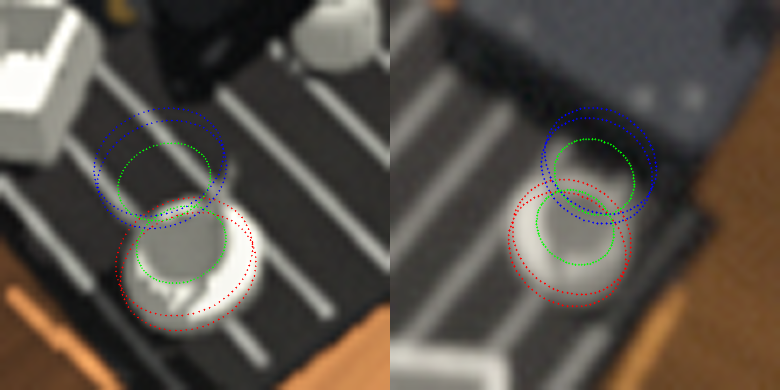

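View pics/post_wrist.png

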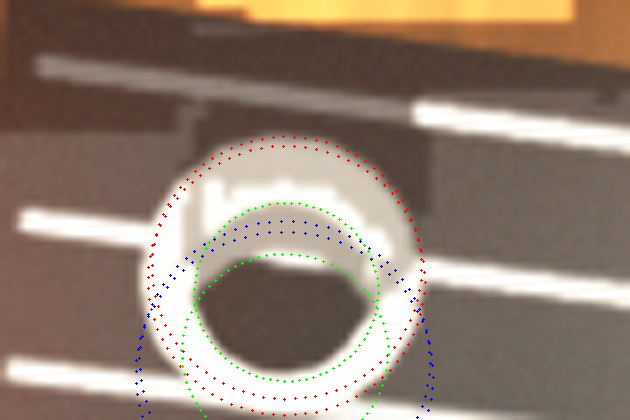

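The outlines agree: the red flange circles sit on the flange in all three views and the post stands upright at (517, 321.5) mm. I descend and grip it.

```bash
python3 -m pendant '[{"rx":0,"ry":0,"rz":0,"tx":0,"ty":0,"tz":35,"jaw":58},{"rx":0,"ry":0,"rz":0,"tx":0,"ty":0,"tz":35,"jaw":58},{"rx":0,"ry":0,"rz":0,"tx":0,"ty":0,"tz":25,"jaw":58},{"rx":0,"ry":0,"rz":0,"tx":0,"ty":0,"tz":7,"jaw":58},{"rx":0,"ry":0,"rz":0,"tx":0,"ty":0,"tz":0,"jaw":58},{"rx":0,"ry":0,"rz":0,"tx":0,"ty":0,"tz":0,"jaw":20},{"rx":0,"ry":0,"rz":0,"tx":0,"ty":0,"tz":0,"jaw":20},{"rx":0,"ry":0,"rz":0,"tx":0,"ty":0,"tz":0,"jaw":20},{"rx":0,"ry":0,"rz":0,"tx":0,"ty":0,"tz":0,"jaw":20},{"rx":0,"ry":0,"rz":0,"tx":0,"ty":0,"tz":0,"jaw":20},{"rx":0,"ry":0,"rz":0,"tx":0,"ty":0,"tz":0,"jaw":20}]' 20
```

```text
time_s: 3.32
tool_pos: [0.5176, 0.3221, 0.0409]
tool_rot: [179.9, -0.1, 90.0]
force: [-0.4, -0.3, 3.9]
grip_width: 0.0332
```

```bash
python3 -m pendant '[{"rx":0,"ry":0,"rz":0,"tx":0,"ty":0,"tz":0,"jaw":15},{"rx":0,"ry":0,"rz":0,"tx":0,"ty":0,"tz":0,"jaw":15},{"rx":0,"ry":0,"rz":0,"tx":0,"ty":0,"tz":0,"jaw":15},{"rx":0,"ry":0,"rz":0,"tx":0,"ty":0,"tz":0,"jaw":15}]' 20
python3 - <<'E'
from h import *
o=env.get_obs();print(o['grip_width'],o['force'])
c=cam('scene'); cv2.imwrite('pics/sc3.png',cv2.resize(c['img'][170:300,280:440,::-1],None,fx=4.5,fy=4.5))
E
```

```text
time_s: 3.65
tool_pos: [0.5176, 0.3222, 0.0408]
tool_rot: [179.9, -0.1, 90.0]
force: [-0.2, -0.4, 6.7]
grip_width: 0.0337
0.03368809182561323 [-0.18336754 -0.35794878  6.67818468]
```

View pics/sc3.png

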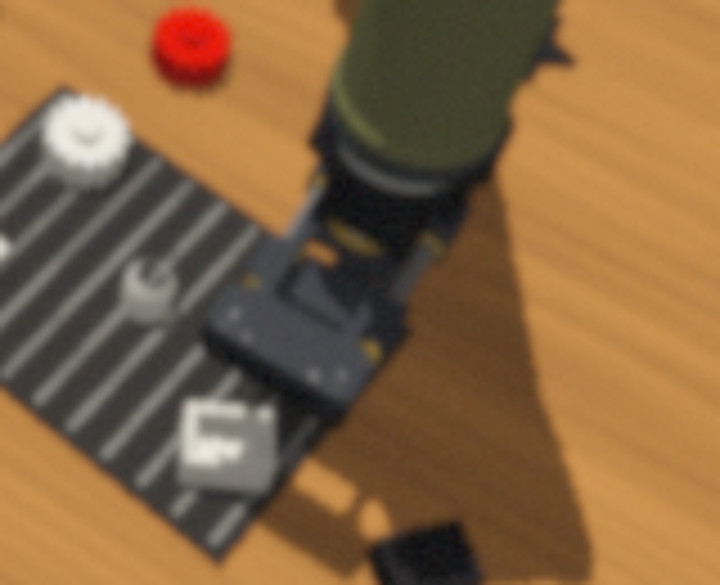

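```bash
python3 -m pendant '[{"rx":0,"ry":0,"rz":0,"tx":0,"ty":0,"tz":0,"jaw":58},{"rx":0,"ry":0,"rz":0,"tx":0,"ty":0,"tz":0,"jaw":58},{"rx":0,"ry":0,"rz":0,"tx":0,"ty":0,"tz":0,"jaw":58},{"rx":0,"ry":0,"rz":0,"tx":0,"ty":0,"tz":0,"jaw":58},{"rx":0,"ry":0,"rz":0,"tx":0,"ty":0,"tz":0,"jaw":58}]' 20
python3 - <<'E'
from h import *
print(env.tip_reach)
o=env.get_obs();print(o['grip_width'],o['force'],o['tool_pos'])
c=cam('side'); cv2.imwrite('pics/si3.png',cv2.resize(c['img'][210:330,130:270,::-1],None,fx=4.5,fy=4.5))
c=cam('wrist'); cv2.imwrite('pics/wr3.png',c['img'][:,:,::-1])
E
```

```text
time_s: 4.12
tool_pos: [0.5169, 0.3212, 0.0392]
tool_rot: [-180.0, 0.0, 90.0]
force: [0.6, 0.4, -0.1]
grip_width: 0.0556
0.014
0.05555263986034043 [ 0.58923376  0.39452927 -0.14164871] [0.5168644  0.32118097 0.03916371]
```

View pics/si3.png

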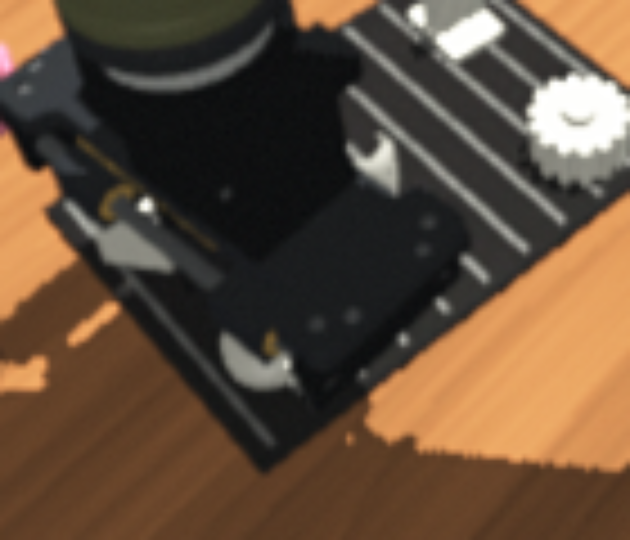

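View pics/wr3.png

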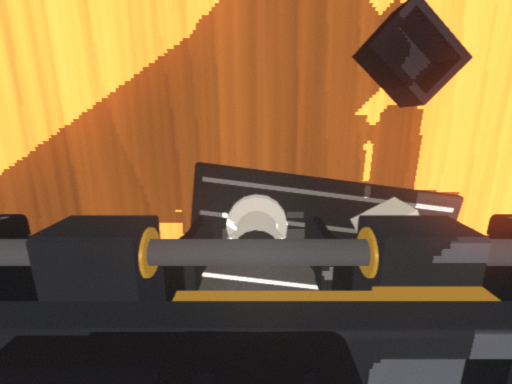

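```bash
python3 -m pendant '[{"rx":0,"ry":0,"rz":0,"tx":0,"ty":0,"tz":-7,"jaw":58},{"rx":0,"ry":0,"rz":0,"tx":0,"ty":0,"tz":0,"jaw":20},{"rx":0,"ry":0,"rz":0,"tx":0,"ty":0,"tz":0,"jaw":20},{"rx":0,"ry":0,"rz":0,"tx":0,"ty":0,"tz":0,"jaw":20},{"rx":0,"ry":0,"rz":0,"tx":0,"ty":0,"tz":0,"jaw":20},{"rx":0,"ry":0,"rz":0,"tx":0,"ty":0,"tz":0,"jaw":20},{"rx":0,"ry":0,"rz":0,"tx":0,"ty":0,"tz":0,"jaw":20},{"rx":0,"ry":0,"rz":0,"tx":0,"ty":0,"tz":0,"jaw":20},{"rx":0,"ry":0,"rz":0,"tx":0,"ty":0,"tz":0,"jaw":20}]' 12
```

```text
time_s: 4.97
tool_pos: [0.5169, 0.3215, 0.0465]
tool_rot: [-180.0, 0.0, 90.0]
force: [-0.5, 0.0, 0.2]
grip_width: 0.0336
```

```bash
python3 -m pendant '[{"rx":0,"ry":0,"rz":0,"tx":0,"ty":0,"tz":-5,"jaw":20},{"rx":0,"ry":0,"rz":0,"tx":0,"ty":0,"tz":-15,"jaw":20},{"rx":0,"ry":0,"rz":0,"tx":0,"ty":0,"tz":-25,"jaw":20},{"rx":0,"ry":0,"rz":0,"tx":0,"ty":0,"tz":-35,"jaw":20},{"rx":0,"ry":0,"rz":0,"tx":0,"ty":0,"tz":-20,"jaw":20},{"rx":0,"ry":0,"rz":0,"tx":0,"ty":0,"tz":0,"jaw":20}]' 20
python3 - <<'E'
from h import *
o=env.get_obs();print(o['grip_width'],o['force'],o['tool_pos'])
c=cam('side'); cv2.imwrite('pics/si4.png',cv2.resize(c['img'][170:330,130:290,::-1],None,fx=3.5,fy=3.5))
c=cam('wrist'); cv2.imwrite('pics/wr4.png',c['img'][:,:,::-1])
E
```

```text
time_s: 5.47
tool_pos: [0.5198, 0.3235, 0.1526]
tool_rot: [179.5, -0.3, 90.0]
force: [0.9, 0.3, 0.5]
grip_width: 0.0333
0.03332373858507335 [0.88634726 0.30041886 0.51976234] [0.51983815 0.3234563  0.15264148]
```

View pics/si4.png

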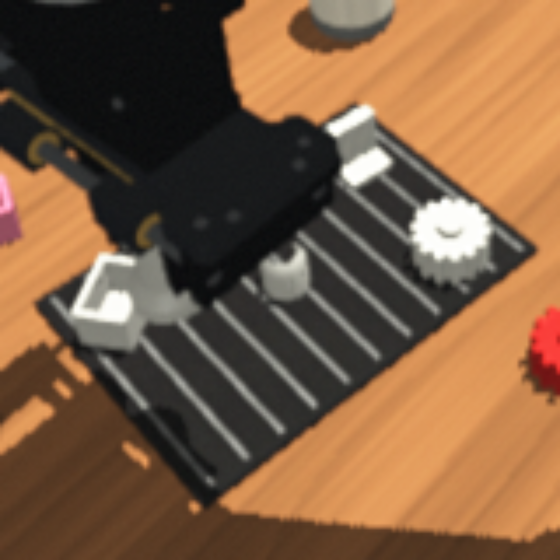

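View pics/wr4.png

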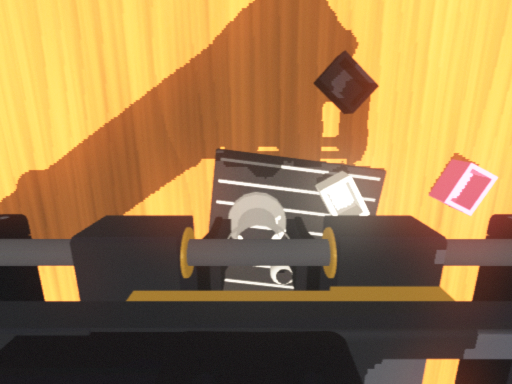

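The post is lifted and hangs upright: its base is at side pixel (165,300) and its flange at wrist pixel (257,215). I carry it to the middle ring.

```bash
python3 -m pendant '[{"rx":0,"ry":0,"rz":0,"tx":-15,"ty":1,"tz":0,"jaw":20},{"rx":0,"ry":0,"rz":0,"tx":-30,"ty":1,"tz":0,"jaw":20},{"rx":0,"ry":0,"rz":0,"tx":-39,"ty":1.5,"tz":0,"jaw":20},{"rx":0,"ry":0,"rz":0,"tx":-39,"ty":1.5,"tz":0,"jaw":20},{"rx":0,"ry":0,"rz":0,"tx":-39,"ty":1.5,"tz":0,"jaw":20},{"rx":0,"ry":0,"rz":0,"tx":-39,"ty":1.5,"tz":0,"jaw":20},{"rx":0,"ry":0,"rz":0,"tx":-39,"ty":1.5,"tz":0,"jaw":20},{"rx":0,"ry":0,"rz":0,"tx":-39,"ty":1.5,"tz":0,"jaw":20},{"rx":0,"ry":0,"rz":0,"tx":-39,"ty":1.5,"tz":0,"jaw":20},{"rx":0,"ry":0,"rz":0,"tx":-39,"ty":1.5,"tz":0,"jaw":20},{"rx":0,"ry":0,"rz":0,"tx":-39,"ty":1.5,"tz":0,"jaw":20},{"rx":0,"ry":0,"rz":0,"tx":-39,"ty":1.5,"tz":0,"jaw":20},{"rx":0,"ry":0,"rz":0,"tx":-39,"ty":1.5,"tz":0,"jaw":20},{"rx":0,"ry":0,"rz":0,"tx":-39,"ty":1.5,"tz":0,"jaw":20},{"rx":0,"ry":0,"rz":0,"tx":-25,"ty":0,"tz":0,"jaw":20},{"rx":0,"ry":0,"rz":0,"tx":-12,"ty":0,"tz":0,"jaw":20},{"rx":0,"ry":0,"rz":0,"tx":0,"ty":0,"tz":0,"jaw":20},{"rx":0,"ry":0,"rz":0,"tx":0,"ty":0,"tz":0,"jaw":20},{"rx":0,"ry":0,"rz":0,"tx":0,"ty":0,"tz":0,"jaw":20},{"rx":0,"ry":0,"rz":0,"tx":0,"ty":0,"tz":0,"jaw":20}]' 20
python3 - <<'E'
from h import *
o=env.get_obs();print(o['grip_width'],o['force'],o['tool_pos'])
c=cam('side'); cv2.imwrite('pics/si5.png',cv2.resize(c['img'][60:200,250:410,::-1],None,fx=4.2,fy=4.2))
c=cam('wrist'); cv2.imwrite('pics/wr5.png',c['img'][:,:,::-1])
E
```

```text
time_s: 7.23
tool_pos: [0.5375, -0.2255, 0.1462]
tool_rot: [-180.0, -0.1, 90.2]
force: [0.7, 0.5, -1.2]
grip_width: 0.0333
0.033266656493974874 [ 0.69702964  0.53439971 -1.20997845] [ 0.53748591 -0.22554812  0.14623533]
```

View pics/si5.png

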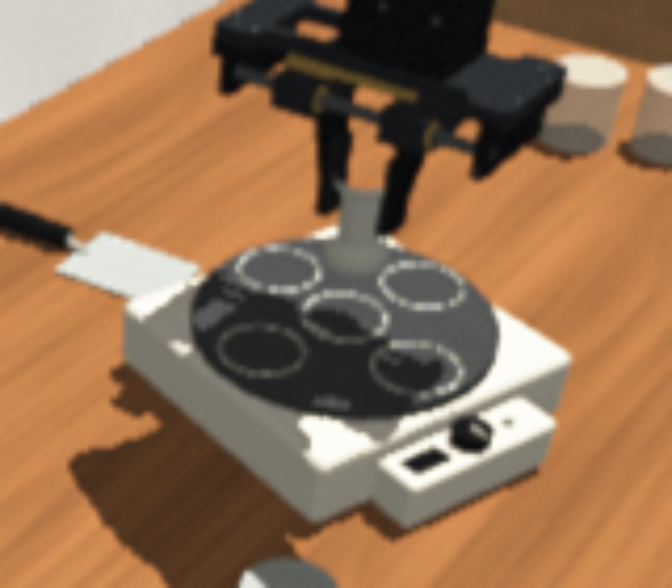

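View pics/wr5.png

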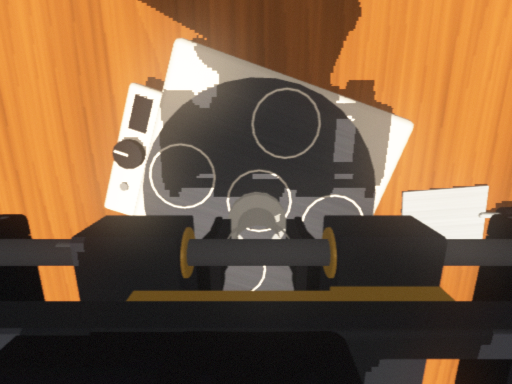

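The wrist picture shows the left ring (286,123), the dial-side ring (182,176) and the middle ring (260,200), with the post's flange just above it at (258,218). I fit the rings here to cross-check the station pose.

```bash
cat > ringw.py <<'E'
from h import *
from scipy.optimize import least_squares
c=cam('wrist'); g=c['img'].min(2).astype(int); P=c['P'];Z=P[...,2]
v,u=np.indices(g.shape)
bl=cv2.medianBlur(g.astype(np.uint8),15).astype(int)
p0=np.array([.5374,-.2289,np.radians(-18.15)])
ok=(v<225)&(abs(Z-.06)<.004)&(g>bl+25)
ys,xs=np.nonzero(ok); q=np.array([ray(c,a,b,.06)[:2] for a,b in zip(xs,ys)])
def cs(p): return [p[:2]]+[p[:2]+.068*np.array([np.cos(p[2]+a),np.sin(p[2]+a)]) for a in np.arange(4)*np.pi/2]
def dist(p):
    D=np.array([np.hypot(*(q-k).T)-.027 for k in cs(p)]); j=abs(D).argmin(0); return D[j,range(len(q))]
keep=abs(dist(p0))<.008; q=q[keep]
r=least_squares(dist,p0,loss='soft_l1',f_scale=.001)
print('station',r.x[:2].round(4),np.degrees(r.x[2]).round(2),len(q),'med',np.median(abs(r.fun)))
print('rings C,+x,+y,-x,-y',np.round(cs(r.x),4).tolist())
E
python3 ringw.py
python3 - <<'E'
from h import *
c=cam('wrist');P=c['P'];Z=P[...,2];v,u=np.indices(Z.shape)
q=(v<228)&(abs(u-258)<40)&(v>180)&(Z>.075)&(Z<.2)
print(q.sum(),np.nanpercentile(Z[q],[1,10,50,90,99]).round(4),np.nanpercentile(P[q][:,0],[1,99]),np.nanpercentile(P[q][:,1],[1,50,99]))
s=cam('side');P=s['P'];q=(P[...,2]>.09)&(P[...,2]<.13)&(s['img'].min(2)>70)&(abs(P[...,0]-.537)<.03)&(abs(P[...,1]+.225)<.04)
print(q.sum(),np.nanpercentile(P[q],[2,50,98],axis=0).round(4))
E
```

```text
station [ 0.5385 -0.2261] -18.3 1931 med 0.0006704988710881793
rings C,+x,+y,-x,-y [[0.5385, -0.2261], [0.603, -0.2474], [0.5598, -0.1615], [0.4739, -0.2047], [0.5171, -0.2906]]
1887 [0.1077 0.1146 0.1199 0.1509 0.1619] [0.51641832 0.55964995] [-0.22730402 -0.21434526 -0.20683685]
133 [[ 0.5151 -0.2355  0.1068]
 [ 0.5281 -0.2146  0.1165]
 [ 0.5508 -0.2061  0.1296]]
```

```bash
python3 -m pendant '[{"rx":0,"ry":0,"rz":0,"tx":0,"ty":0,"tz":15,"jaw":20},{"rx":0,"ry":0,"rz":0,"tx":0.5,"ty":0.5,"tz":15,"jaw":20},{"rx":0,"ry":0,"rz":0,"tx":0,"ty":0,"tz":8,"jaw":20},{"rx":0,"ry":0,"rz":0,"tx":0,"ty":0,"tz":4,"jaw":20},{"rx":0,"ry":0,"rz":0,"tx":0,"ty":0,"tz":0,"jaw":20},{"rx":0,"ry":0,"rz":0,"tx":0,"ty":0,"tz":0,"jaw":20},{"rx":0,"ry":0,"rz":0,"tx":0,"ty":0,"tz":0,"jaw":20}]' 20
python3 -m pendant '[{"rx":0,"ry":0,"rz":0,"tx":0,"ty":0,"tz":1.5,"jaw":20},{"rx":0,"ry":0,"rz":0,"tx":0,"ty":0,"tz":1,"jaw":20},{"rx":0,"ry":0,"rz":0,"tx":0,"ty":0,"tz":0,"jaw":20},{"rx":0,"ry":0,"rz":0,"tx":0,"ty":0,"tz":0,"jaw":20}]' 20
```

```text
time_s: 8.07
tool_pos: [0.5381, -0.2283, 0.1055]
tool_rot: [179.9, 0.0, 90.0]
force: [0.0, -0.3, 0.2]
grip_width: 0.0338
time_s: 8.4
tool_pos: [0.5376, -0.2281, 0.1022]
tool_rot: [180.0, 0.0, 90.0]
force: [-0.0, 0.2, -0.1]
grip_width: 0.0332
```

```bash
python3 ringw.py
python3 - <<'E'
from h import *
o=env.get_obs();print(o['tool_pos'],o['force'])
c=cam('wrist');P=c['P'];Z=P[...,2];v,u=np.indices(Z.shape)
q=(v<235)&(abs(u-258)<45)&(v>170)&(Z>.063)&(Z<.085)
print(q.sum(),np.nanpercentile(Z[q],[1,10,50,90,99]).round(4),np.nanpercentile(P[q][:,0],[1,99]),np.nanpercentile(P[q][:,1],[1,50,99]))
cv2.imwrite('pics/wr6.png',c['img'][:,:,::-1])
E
```

```text
station [ 0.5386 -0.2258] -18.15 2161 med 0.0005779620126184909
rings C,+x,+y,-x,-y [[0.5386, -0.2258], [0.6032, -0.2469], [0.5598, -0.1611], [0.474, -0.2046], [0.5174, -0.2904]]
[ 0.53754666 -0.22806611  0.10219585] [-0.3561442   0.24234962 -0.23725658]
1234 [0.064  0.0695 0.073  0.078  0.0842] [0.51945714 0.55631156] [-0.23408705 -0.21546172 -0.20788297]
```

View pics/wr6.png

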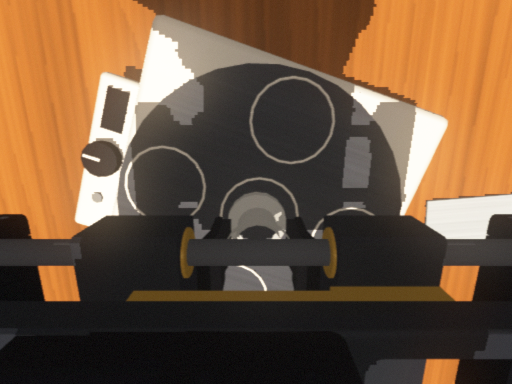

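```bash
python3 -m pendant '[{"rx":0,"ry":0,"rz":0,"tx":2,"ty":0.7,"tz":0,"jaw":20},{"rx":0,"ry":0,"rz":0,"tx":0,"ty":0,"tz":0,"jaw":20},{"rx":0,"ry":0,"rz":0,"tx":0,"ty":0,"tz":1,"jaw":20},{"rx":0,"ry":0,"rz":0,"tx":0,"ty":0,"tz":0.5,"jaw":20},{"rx":0,"ry":0,"rz":0,"tx":0,"ty":0,"tz":0,"jaw":20},{"rx":0,"ry":0,"rz":0,"tx":0,"ty":0,"tz":0,"jaw":20}]' 20; python3 ringw.py;python3 - <<'E'
from h import *
c=cam('wrist');P=c['P'];Z=P[...,2];v,u=np.indices(Z.shape)
q=(v<235)&(abs(u-258)<45)&(v>170)&(Z>.063)&(Z<.085)
print(q.sum(),np.nanpercentile(P[q][:,0],[1,99]),np.nanpercentile(P[q][:,1],[1,50,99]))
E
```

```text
time_s: 9.0
tool_pos: [0.5382, -0.2261, 0.1005]
tool_rot: [180.0, 0.0, 90.0]
force: [-0.1, 0.4, 0.3]
grip_width: 0.0335
station [ 0.5387 -0.2258] -18.15 1954 med 0.0005624097354174733
rings C,+x,+y,-x,-y [[0.5387, -0.2258], [0.6033, -0.247], [0.5599, -0.1612], [0.4741, -0.2046], [0.5175, -0.2904]]
1243 [0.52016492 0.55694958] [-0.23193699 -0.21344806 -0.20579925]
```

Centred to under 1 mm. I lower the last bit to contact, then release.

```bash
python3 -m pendant '[{"rx":0,"ry":0,"rz":0,"tx":0,"ty":0,"tz":0.5,"jaw":20},{"rx":0,"ry":0,"rz":0,"tx":0,"ty":0,"tz":0.5,"jaw":20},{"rx":0,"ry":0,"rz":0,"tx":0,"ty":0,"tz":0.5,"jaw":20},{"rx":0,"ry":0,"rz":0,"tx":0,"ty":0,"tz":0,"jaw":20},{"rx":0,"ry":0,"rz":0,"tx":0,"ty":0,"tz":0,"jaw":20}]' 20
```

```text
time_s: 9.52
tool_pos: [0.5384, -0.2262, 0.1004]
tool_rot: [180.0, 0.0, 90.0]
force: [-2.0, 0.9, 7.2]
grip_width: 0.0333
```

```bash
python3 -m pendant '[{"rx":0,"ry":0,"rz":0,"tx":0,"ty":0,"tz":-1,"jaw":35},{"rx":0,"ry":0,"rz":0,"tx":0,"ty":0,"tz":0,"jaw":45},{"rx":0,"ry":0,"rz":0,"tx":0,"ty":0,"tz":0,"jaw":58},{"rx":0,"ry":0,"rz":0,"tx":0,"ty":0,"tz":0,"jaw":58},{"rx":0,"ry":0,"rz":0,"tx":0,"ty":0,"tz":-5,"jaw":58},{"rx":0,"ry":0,"rz":0,"tx":0,"ty":0,"tz":-20,"jaw":64},{"rx":0,"ry":0,"rz":0,"tx":0,"ty":0,"tz":-35,"jaw":64},{"rx":0,"ry":0,"rz":0,"tx":0,"ty":0,"tz":-35,"jaw":64},{"rx":0,"ry":0,"rz":0,"tx":0,"ty":0,"tz":0,"jaw":64},{"rx":0,"ry":0,"rz":0,"tx":0,"ty":0,"tz":0,"jaw":64},{"rx":0,"ry":0,"rz":0,"tx":0,"ty":0,"tz":0,"jaw":64}]' 20
python3 ringw.py
python3 - <<'E'
from h import *
print(env.get_obs()['tool_pos'])
c=cam('wrist'); cv2.imwrite('pics/wr7.png',c['img'][:,:,::-1])
P=c['P'];Z=P[...,2];v,u=np.indices(Z.shape)
q=(v<235)&(abs(u-258)<45)&(v>150)&(Z>.0635)&(Z<.078)
print(q.sum(),np.nanpercentile(P[q][:,0],[1,99]),np.nanpercentile(P[q][:,1],[1,50,99]))
E
```

```text
time_s: 10.43
tool_pos: [0.5381, -0.226, 0.195]
tool_rot: [180.0, 0.0, 90.0]
force: [-0.1, 0.2, 0.2]
grip_width: 0.064
station [ 0.5385 -0.2261] -18.39 1856 med 0.0007536004038232874
rings C,+x,+y,-x,-y [[0.5385, -0.2261], [0.6031, -0.2476], [0.56, -0.1616], [0.474, -0.2047], [0.5171, -0.2906]]
[ 0.53759664 -0.22574647  0.1941206 ]
686 [0.5198847  0.55688523] [-0.24425047 -0.21957474 -0.20652126]
```

View pics/wr7.png

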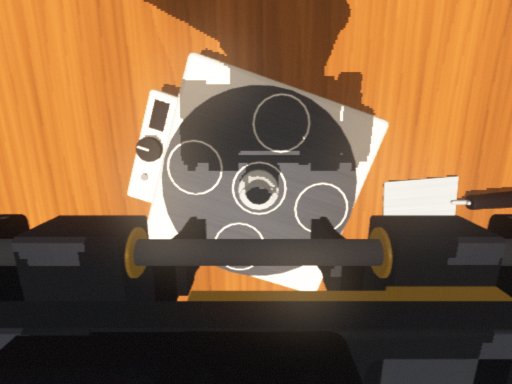

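The post stands concentric in the middle ring at (258,188). On to the gear at (484,154) mm.

```bash
python3 -m pendant '[{"rx":0,"ry":0,"rz":0,"tx":20,"ty":-2,"tz":0,"jaw":64},{"rx":0,"ry":0,"rz":0,"tx":38,"ty":-6,"tz":0,"jaw":64},{"rx":0,"ry":0,"rz":0,"tx":38,"ty":-6,"tz":0,"jaw":64},{"rx":0,"ry":0,"rz":0,"tx":38,"ty":-6,"tz":0,"jaw":64},{"rx":0,"ry":0,"rz":0,"tx":38,"ty":-6,"tz":0,"jaw":64},{"rx":0,"ry":0,"rz":0,"tx":38,"ty":-6,"tz":0,"jaw":64},{"rx":0,"ry":0,"rz":0,"tx":38,"ty":-6,"tz":0,"jaw":64},{"rx":0,"ry":0,"rz":0,"tx":38,"ty":-6,"tz":0,"jaw":64},{"rx":0,"ry":0,"rz":0,"tx":38,"ty":-6,"tz":0,"jaw":64},{"rx":0,"ry":0,"rz":0,"tx":38,"ty":-4,"tz":0,"jaw":64},{"rx":0,"ry":0,"rz":0,"tx":18,"ty":0,"tz":0,"jaw":64},{"rx":0,"ry":0,"rz":0,"tx":0,"ty":0,"tz":30,"jaw":64},{"rx":0,"ry":0,"rz":0,"tx":0,"ty":0,"tz":30,"jaw":64},{"rx":0,"ry":0,"rz":0,"tx":0,"ty":0,"tz":30,"jaw":64},{"rx":0,"ry":0,"rz":0,"tx":0,"ty":0,"tz":0,"jaw":64},{"rx":0,"ry":0,"rz":0,"tx":0,"ty":0,"tz":0,"jaw":64},{"rx":0,"ry":0,"rz":0,"tx":0,"ty":0,"tz":0,"jaw":64}]' 20
python3 - <<'E'
from h import *
print(env.get_obs()['tool_pos'])
c=cam('wrist'); cv2.imwrite('pics/wr8.png',c['img'][:,:,::-1])
P=c['P'];Z=P[...,2];v,u=np.indices(Z.shape)
g=(v<240)&(abs(P[...,0]-.484)<.035)&(abs(P[...,1]-.154)<.035)
for lo,hi in [(.026,.033),(.033,.039)]:
    q=g&(Z>lo)&(Z<hi); print('gear',q.sum(),np.nanmean(P[q],0),cv2.minEnclosingCircle(P[q][:,:2].astype(np.float32)))
E
```

```text
time_s: 11.95
tool_pos: [0.4848, 0.1541, 0.1059]
tool_rot: [180.0, -0.0, 90.0]
force: [-0.3, 0.1, 0.4]
grip_width: 0.064
[0.48475496 0.1541059  0.10592182]
gear 1967 [0.48380109 0.15493031 0.03009269] ((0.48364073038101196, 0.15361429750919342), 0.024467431008815765)
gear 313 [0.48387573 0.15425147 0.03610471] ((0.4839380383491516, 0.15364837646484375), 0.0080937584862113)
```

View pics/wr8.png

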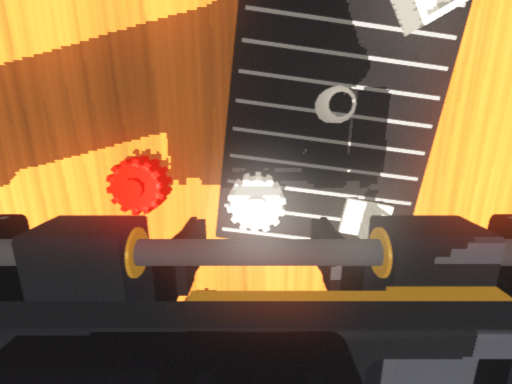

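The grey gear (256,202) lies between the open fingers, well clear of the red one (138,183). I descend 81 mm and grip it.

```bash
python3 -m pendant '[{"rx":0,"ry":0,"rz":0,"tx":0,"ty":-0.5,"tz":30,"jaw":64},{"rx":0,"ry":0,"rz":0,"tx":0,"ty":0,"tz":30,"jaw":64},{"rx":0,"ry":0,"rz":0,"tx":0,"ty":0,"tz":16,"jaw":64},{"rx":0,"ry":0,"rz":0,"tx":0,"ty":0,"tz":5,"jaw":64},{"rx":0,"ry":0,"rz":0,"tx":0,"ty":0,"tz":0,"jaw":64},{"rx":0,"ry":0,"rz":0,"tx":0,"ty":0,"tz":0,"jaw":40},{"rx":0,"ry":0,"rz":0,"tx":0,"ty":0,"tz":0,"jaw":40},{"rx":0,"ry":0,"rz":0,"tx":0,"ty":0,"tz":0,"jaw":40},{"rx":0,"ry":0,"rz":0,"tx":0,"ty":0,"tz":0,"jaw":40},{"rx":0,"ry":0,"rz":0,"tx":0,"ty":0,"tz":0,"jaw":40},{"rx":0,"ry":0,"rz":0,"tx":0,"ty":0,"tz":0,"jaw":40},{"rx":0,"ry":0,"rz":0,"tx":0,"ty":0,"tz":0,"jaw":40}]' 20
```

```text
time_s: 13.0
tool_pos: [0.4849, 0.1543, 0.0255]
tool_rot: [179.9, -0.0, 90.0]
force: [-1.9, 0.2, 6.5]
grip_width: 0.0471
```

```bash
python3 -m pendant '[{"rx":0,"ry":0,"rz":0,"tx":0,"ty":0,"tz":-5,"jaw":40},{"rx":0,"ry":0,"rz":0,"tx":0,"ty":0,"tz":-25,"jaw":40},{"rx":0,"ry":0,"rz":0,"tx":0,"ty":0,"tz":-38,"jaw":40},{"rx":0,"ry":0,"rz":0,"tx":0,"ty":0,"tz":-37,"jaw":40},{"rx":0,"ry":0,"rz":0,"tx":-20,"ty":4,"tz":0,"jaw":40},{"rx":0,"ry":0,"rz":0,"tx":-39,"ty":9.5,"tz":0,"jaw":40},{"rx":0,"ry":0,"rz":0,"tx":-39,"ty":9.5,"tz":0,"jaw":40},{"rx":0,"ry":0,"rz":0,"tx":-39,"ty":9.5,"tz":0,"jaw":40},{"rx":0,"ry":0,"rz":0,"tx":-39,"ty":9.5,"tz":0,"jaw":40},{"rx":0,"ry":0,"rz":0,"tx":-39,"ty":9.5,"tz":0,"jaw":40},{"rx":0,"ry":0,"rz":0,"tx":-39,"ty":9.5,"tz":0,"jaw":40},{"rx":0,"ry":0,"rz":0,"tx":-39,"ty":9.5,"tz":0,"jaw":40},{"rx":0,"ry":0,"rz":0,"tx":-22,"ty":5.5,"tz":0,"jaw":40},{"rx":0,"ry":0,"rz":0,"tx":0,"ty":0,"tz":0,"jaw":40},{"rx":0,"ry":0,"rz":0,"tx":0,"ty":0,"tz":0,"jaw":40},{"rx":0,"ry":0,"rz":0,"tx":0,"ty":0,"tz":0,"jaw":40},{"rx":0,"ry":0,"rz":0,"tx":0,"ty":0,"tz":35,"jaw":40},{"rx":0,"ry":0,"rz":0,"tx":0,"ty":0,"tz":8,"jaw":40},{"rx":0,"ry":0,"rz":0,"tx":0,"ty":0,"tz":0,"jaw":40},{"rx":0,"ry":0,"rz":0,"tx":0,"ty":0,"tz":0,"jaw":40}]' 20
python3 ringw.py
python3 - <<'E'
from h import *
print(env.get_obs()['tool_pos'])
c=cam('wrist'); cv2.imwrite('pics/wr9.png',c['img'][:,:,::-1])
P=c['P'];Z=P[...,2];v,u=np.indices(Z.shape)
q=(v<235)&(abs(u-258)<60)&(v>130)&(Z>.08)&(Z<.11)
print(q.sum(),np.nanpercentile(Z[q],[1,50,99]),np.nanpercentile(P[q][:,0],[.5,99.5]),np.nanpercentile(P[q][:,1],[1,50,99.7]))
E
```

```text
time_s: 14.67
tool_pos: [0.5592, -0.1595, 0.0859]
tool_rot: [-179.9, -0.0, 90.1]
force: [0.0, 0.0, -1.0]
grip_width: 0.0471
station [ 0.5404 -0.2264] -16.71 360 med 0.0005360692097500196
rings C,+x,+y,-x,-y [[0.5404, -0.2264], [0.6056, -0.2459], [0.56, -0.1613], [0.4753, -0.2068], [0.5209, -0.2915]]
[ 0.56008808 -0.16008392  0.08684891]
2408 [0.08039569 0.09109847 0.09755533] [0.5293819 0.592323 ] [-0.15437854 -0.14728624 -0.13639836]
```

View pics/wr9.png

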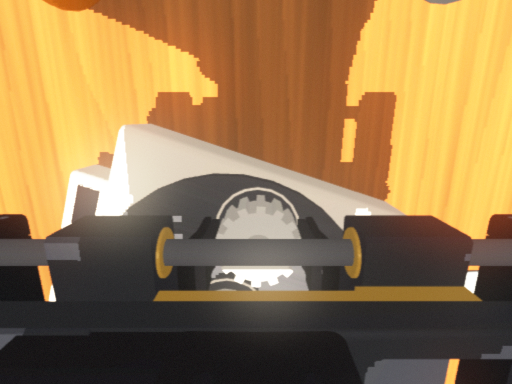

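The gear (258,240) is concentric with the left ring, which the fit puts at (560,-161) mm. I lower it.

```bash
python3 -m pendant '[{"rx":0,"ry":0,"rz":0,"tx":0,"ty":0.2,"tz":4,"jaw":40},{"rx":0,"ry":0,"rz":0,"tx":0,"ty":0,"tz":2,"jaw":40},{"rx":0,"ry":0,"rz":0,"tx":0,"ty":0,"tz":1,"jaw":40},{"rx":0,"ry":0,"rz":0,"tx":0,"ty":0,"tz":0,"jaw":40},{"rx":0,"ry":0,"rz":0,"tx":0,"ty":0,"tz":0,"jaw":40}]' 20
```

```text
time_s: 15.18
tool_pos: [0.5601, -0.161, 0.0796]
tool_rot: [180.0, 0.0, 90.0]
force: [-1.2, 0.7, 2.3]
grip_width: 0.0472
```

```bash
python3 -m pendant '[{"rx":0,"ry":0,"rz":0,"tx":0,"ty":0,"tz":0.7,"jaw":40},{"rx":0,"ry":0,"rz":0,"tx":0,"ty":0,"tz":0.5,"jaw":40},{"rx":0,"ry":0,"rz":0,"tx":0,"ty":0,"tz":0,"jaw":40},{"rx":0,"ry":0,"rz":0,"tx":0,"ty":0,"tz":0,"jaw":40}]' 20
```

```text
time_s: 15.52
tool_pos: [0.5601, -0.161, 0.0795]
tool_rot: [180.0, 0.0, 90.0]
force: [-4.5, 0.7, 9.9]
grip_width: 0.047
```

```bash
python3 -m pendant '[{"rx":0,"ry":0,"rz":0,"tx":0,"ty":0,"tz":-1,"jaw":64},{"rx":0,"ry":0,"rz":0,"tx":0,"ty":0,"tz":0,"jaw":64},{"rx":0,"ry":0,"rz":0,"tx":0,"ty":0,"tz":0,"jaw":64},{"rx":0,"ry":0,"rz":0,"tx":0,"ty":0,"tz":0,"jaw":64},{"rx":0,"ry":0,"rz":0,"tx":0,"ty":0,"tz":-9,"jaw":64},{"rx":0,"ry":0,"rz":0,"tx":0,"ty":0,"tz":-30,"jaw":64},{"rx":0,"ry":0,"rz":0,"tx":0,"ty":0,"tz":-35,"jaw":64},{"rx":0,"ry":0,"rz":0,"tx":0,"ty":0,"tz":-35,"jaw":64},{"rx":0,"ry":0,"rz":0,"tx":0,"ty":0,"tz":0,"jaw":64},{"rx":0,"ry":0,"rz":0,"tx":0,"ty":0,"tz":0,"jaw":64},{"rx":0,"ry":0,"rz":0,"tx":0,"ty":0,"tz":0,"jaw":64}]' 20
python3 ringw.py
python3 - <<'E'
from h import *
print(env.get_obs()['tool_pos'])
c=cam('wrist'); cv2.imwrite('pics/wr10.png',c['img'][:,:,::-1])
P=c['P'];Z=P[...,2];v,u=np.indices(Z.shape)
g=(v<240)&(abs(P[...,0]-.56)<.035)&(abs(P[...,1]+.161)<.035)
for lo,hi in [(.08,.087),(.087,.095)]:
    q=g&(Z>lo)&(Z<hi); print('gear',q.sum(),np.nanmean(P[q],0),cv2.minEnclosingCircle(P[q][:,:2].astype(np.float32)))
E
```

```text
time_s: 16.43
tool_pos: [0.5598, -0.161, 0.188]
tool_rot: [180.0, 0.0, 90.0]
force: [0.5, 0.6, -1.1]
grip_width: 0.064
station [ 0.5384 -0.2263] -18.37 419 med 0.0007648499195968758
rings C,+x,+y,-x,-y [[0.5384, -0.2263], [0.6029, -0.2478], [0.5598, -0.1618], [0.4739, -0.2049], [0.517, -0.2909]]
[ 0.55921761 -0.16086043  0.18700893]
gear 1593 [ 0.56093239 -0.16051224  0.08415616] ((0.5610395669937134, -0.1616472750902176), 0.024289997294545174)
gear 251 [ 0.56106324 -0.16128274  0.09007425] ((0.5610361695289612, -0.16140857338905334), 0.008161877281963825)
```

View pics/wr10.png

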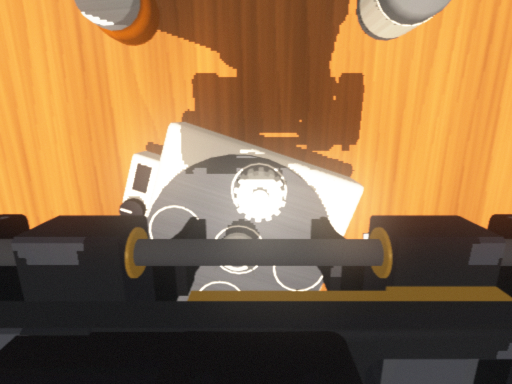

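The gear sits in the left ring at (258,192) within about 1 mm. I go to the case next.

```bash
python3 -m pendant '[{"rx":0,"ry":0,"rz":0,"tx":20,"ty":2,"tz":0,"jaw":58},{"rx":0,"ry":0,"rz":0,"tx":39,"ty":3.6,"tz":0,"jaw":58},{"rx":0,"ry":0,"rz":0,"tx":39,"ty":3.6,"tz":0,"jaw":58},{"rx":0,"ry":0,"rz":0,"tx":39,"ty":3.6,"tz":0,"jaw":58},{"rx":0,"ry":0,"rz":0,"tx":39,"ty":3.6,"tz":0,"jaw":58},{"rx":0,"ry":0,"rz":0,"tx":39,"ty":3.6,"tz":0,"jaw":58},{"rx":0,"ry":0,"rz":0,"tx":39,"ty":3.6,"tz":0,"jaw":58},{"rx":0,"ry":0,"rz":0,"tx":39,"ty":3.6,"tz":0,"jaw":58},{"rx":0,"ry":0,"rz":0,"tx":39,"ty":3.6,"tz":0,"jaw":58},{"rx":0,"ry":0,"rz":0,"tx":39,"ty":3.6,"tz":0,"jaw":58},{"rx":0,"ry":0,"rz":0,"tx":39,"ty":3.6,"tz":0,"jaw":58},{"rx":0,"ry":0,"rz":0,"tx":39,"ty":3.6,"tz":0,"jaw":58},{"rx":0,"ry":0,"rz":0,"tx":25,"ty":3,"tz":0,"jaw":58},{"rx":0,"ry":0,"rz":0,"tx":0,"ty":0,"tz":30,"jaw":58},{"rx":0,"ry":0,"rz":0,"tx":0,"ty":0,"tz":30,"jaw":58},{"rx":0,"ry":0,"rz":0,"tx":0,"ty":0,"tz":0,"jaw":58},{"rx":0,"ry":0,"rz":0,"tx":0,"ty":0,"tz":0,"jaw":58},{"rx":0,"ry":0,"rz":0,"tx":0,"ty":0,"tz":0,"jaw":58}]' 20
python3 - <<'E'
from h import *
print(env.get_obs()['tool_pos'])
c=cam('wrist'); cv2.imwrite('pics/wr11.png',c['img'][:,:,::-1])
P=c['P'];Z=P[...,2];v,u=np.indices(Z.shape)
q=(v<240)&(abs(P[...,0]-.6045)<.035)&(abs(P[...,1]-.313)<.035)&(Z>.03)&(Z<.04)
print(q.sum(),cv2.minAreaRect(P[q][:,:2].astype(np.float32)*1000),v[q].max())
E
```

```text
time_s: 18.03
tool_pos: [0.6049, 0.3126, 0.1284]
tool_rot: [180.0, 0.0, 90.0]
force: [0.4, 0.2, -0.0]
grip_width: 0.058
[0.60491443 0.31263965 0.12841287]
771 ((604.4696044921875, 312.9020690917969), (32.25254821777344, 44.43347930908203), 29.466251373291016) 226
```

View pics/wr11.png

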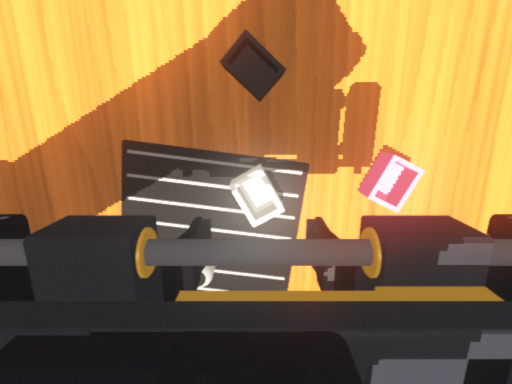

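The pale case at (257,196) measures 32.3 x 44.4 mm at 29.5°, so I turn by -29.5°, descend and grip.

```bash
python3 -m pendant '[{"rx":0,"ry":0,"rz":-7,"tx":0,"ty":0,"tz":0,"jaw":58},{"rx":0,"ry":0,"rz":-7,"tx":0,"ty":0,"tz":0,"jaw":58},{"rx":0,"ry":0,"rz":-7,"tx":0,"ty":0,"tz":0,"jaw":58},{"rx":0,"ry":0,"rz":-7,"tx":0,"ty":0,"tz":0,"jaw":58},{"rx":0,"ry":0,"rz":-1.5,"tx":0,"ty":0,"tz":0,"jaw":58},{"rx":0,"ry":0,"rz":0,"tx":0,"ty":0,"tz":0,"jaw":58},{"rx":0,"ry":0,"rz":0,"tx":0,"ty":0,"tz":35,"jaw":58},{"rx":0,"ry":0,"rz":0,"tx":0,"ty":0,"tz":35,"jaw":58},{"rx":0,"ry":0,"rz":0,"tx":0,"ty":0,"tz":25,"jaw":58},{"rx":0,"ry":0,"rz":0,"tx":0,"ty":0,"tz":8,"jaw":58},{"rx":0,"ry":0,"rz":0,"tx":0,"ty":0,"tz":0,"jaw":58},{"rx":0,"ry":0,"rz":0,"tx":0,"ty":0,"tz":0,"jaw":25},{"rx":0,"ry":0,"rz":0,"tx":0,"ty":0,"tz":0,"jaw":25},{"rx":0,"ry":0,"rz":0,"tx":0,"ty":0,"tz":0,"jaw":25},{"rx":0,"ry":0,"rz":0,"tx":0,"ty":0,"tz":0,"jaw":25},{"rx":0,"ry":0,"rz":0,"tx":0,"ty":0,"tz":0,"jaw":25},{"rx":0,"ry":0,"rz":0,"tx":0,"ty":0,"tz":0,"jaw":25},{"rx":0,"ry":0,"rz":0,"tx":0,"ty":0,"tz":0,"jaw":25}]' 20
```

```text
time_s: 19.58
tool_pos: [0.605, 0.3132, 0.026]
tool_rot: [179.9, 0.0, 119.5]
force: [-1.2, 0.2, 4.4]
grip_width: 0.0318
```

```bash
python3 -m pendant '[{"rx":0,"ry":0,"rz":0,"tx":0,"ty":0,"tz":-5,"jaw":25},{"rx":0,"ry":0,"rz":0,"tx":0,"ty":0,"tz":-25,"jaw":25},{"rx":0,"ry":0,"rz":7,"tx":0,"ty":0,"tz":-38,"jaw":25},{"rx":0,"ry":0,"rz":7,"tx":0,"ty":0,"tz":-38,"jaw":25},{"rx":0,"ry":0,"rz":7,"tx":0,"ty":0,"tz":-34,"jaw":25},{"rx":0,"ry":0,"rz":7,"tx":0,"ty":0,"tz":0,"jaw":25},{"rx":0,"ry":0,"rz":1.5,"tx":0,"ty":0,"tz":0,"jaw":25},{"rx":0,"ry":0,"rz":0,"tx":0,"ty":0,"tz":0,"jaw":25},{"rx":0,"ry":0,"rz":0,"tx":0,"ty":0,"tz":0,"jaw":25}]' 20
python3 -m pendant '[{"rx":0,"ry":0,"rz":0,"tx":-20,"ty":-3,"tz":0,"jaw":25},{"rx":0,"ry":0,"rz":0,"tx":-39,"ty":-5.6,"tz":0,"jaw":25},{"rx":0,"ry":0,"rz":0,"tx":-39,"ty":-5.6,"tz":0,"jaw":25},{"rx":0,"ry":0,"rz":0,"tx":-39,"ty":-5.6,"tz":0,"jaw":25},{"rx":0,"ry":0,"rz":0,"tx":-39,"ty":-5.6,"tz":0,"jaw":25},{"rx":0,"ry":0,"rz":0,"tx":-39,"ty":-5.6,"tz":0,"jaw":25},{"rx":0,"ry":0,"rz":0,"tx":-39,"ty":-5.6,"tz":0,"jaw":25},{"rx":0,"ry":0,"rz":0,"tx":-39,"ty":-5.6,"tz":0,"jaw":25},{"rx":0,"ry":0,"rz":0,"tx":-39,"ty":-5.6,"tz":0,"jaw":25},{"rx":0,"ry":0,"rz":0,"tx":-39,"ty":-5.6,"tz":0,"jaw":25},{"rx":0,"ry":0,"rz":0,"tx":-39,"ty":-5.6,"tz":0,"jaw":25},{"rx":0,"ry":0,"rz":0,"tx":-39,"ty":-5.6,"tz":0,"jaw":25},{"rx":0,"ry":0,"rz":0,"tx":-39,"ty":-5.6,"tz":0,"jaw":25},{"rx":0,"ry":0,"rz":0,"tx":-39,"ty":-5.6,"tz":0,"jaw":25},{"rx":0,"ry":0,"rz":0,"tx":-39,"ty":-5.6,"tz":0,"jaw":25},{"rx":0,"ry":0,"rz":0,"tx":-25,"ty":-4,"tz":0,"jaw":25},{"rx":0,"ry":0,"rz":0,"tx":-12,"ty":-1.5,"tz":0,"jaw":25},{"rx":0,"ry":0,"rz":0,"tx":0,"ty":0,"tz":0,"jaw":25},{"rx":0,"ry":0,"rz":0,"tx":0,"ty":0,"tz":0,"jaw":25},{"rx":0,"ry":0,"rz":0,"tx":0,"ty":0,"tz":0,"jaw":25}]' 20
python3 - <<'E'
from h import *
print(env.get_obs()['tool_pos'])
c=cam('wrist'); cv2.imwrite('pics/wr12.png',c['img'][:,:,::-1])
c=cam('side'); cv2.imwrite('pics/si12.png',cv2.resize(c['img'][60:200,250:410,::-1],None,fx=4.2,fy=4.2))
E
```

```text
time_s: 20.33
tool_pos: [0.6034, 0.3123, 0.1628]
tool_rot: [-179.8, 0.1, 90.2]
force: [0.4, -0.7, -0.9]
grip_width: 0.0319
time_s: 22.0
tool_pos: [0.5184, -0.2869, 0.1641]
tool_rot: [-180.0, -0.1, 90.2]
force: [0.3, -0.3, -0.1]
grip_width: 0.0321
[ 0.5183821  -0.28694321  0.16408017]
```

View pics/wr12.png

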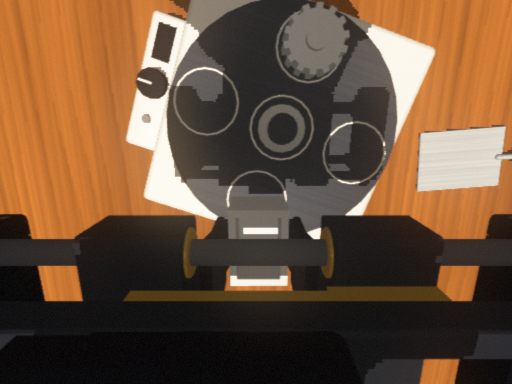

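View pics/si12.png

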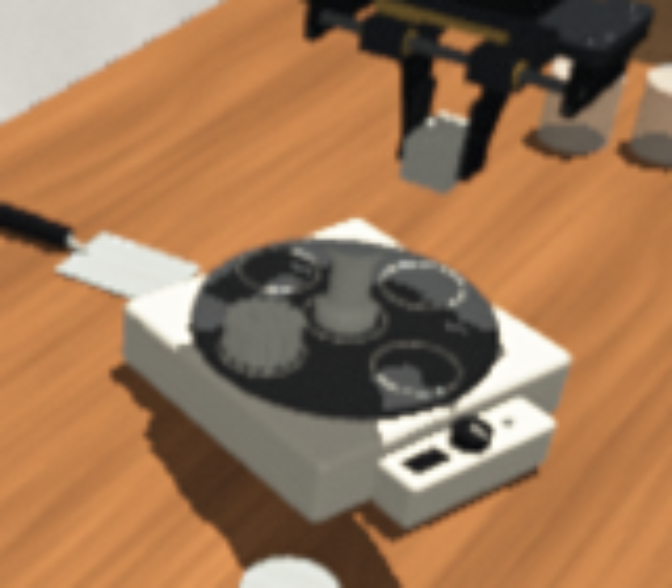

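The case hangs level. The post (281,127) and gear (315,42) are undisturbed. I lower it near the right ring and check.

```bash
python3 -m pendant '[{"rx":0,"ry":0,"rz":0,"tx":0,"ty":0,"tz":30,"jaw":25},{"rx":0,"ry":0,"rz":0,"tx":0,"ty":0,"tz":30,"jaw":25},{"rx":0,"ry":0,"rz":0,"tx":0,"ty":0,"tz":15,"jaw":25},{"rx":0,"ry":0,"rz":0,"tx":0,"ty":0,"tz":0,"jaw":25},{"rx":0,"ry":0,"rz":0,"tx":0,"ty":0,"tz":0,"jaw":25},{"rx":0,"ry":0,"rz":0,"tx":0,"ty":0,"tz":0,"jaw":25},{"rx":0,"ry":0,"rz":0,"tx":0,"ty":0,"tz":0,"jaw":25}]' 20
python3 ringw.py
python3 - <<'E'
from h import *
print(env.get_obs()['tool_pos'])
c=cam('wrist'); cv2.imwrite('pics/wr13.png',c['img'][:,:,::-1])
P=c['P'];Z=P[...,2];v,u=np.indices(Z.shape)
q=(v<235)&(abs(u-258)<36)&(v>150)&(Z>.09)&(Z<.105)
print(q.sum(),np.nanpercentile(Z[q],[1,50,99]),np.nanpercentile(P[q][:,0],[1,99]),np.nanpercentile(P[q][:,1],[1,50,99]))
E
```

```text
time_s: 22.68
tool_pos: [0.5191, -0.2902, 0.0919]
tool_rot: [179.8, 0.1, 90.0]
force: [0.6, 0.4, -0.2]
grip_width: 0.0319
station [ 0.5386 -0.2257] -18.31 3280 med 0.0004780134700061514
rings C,+x,+y,-x,-y [[0.5386, -0.2257], [0.6032, -0.2471], [0.56, -0.1612], [0.4741, -0.2044], [0.5173, -0.2903]]
[ 0.5189522  -0.29029016  0.0917971 ]
1198 [0.0903126  0.09950965 0.10132608] [0.50100255 0.53773737] [-0.28142594 -0.27011271 -0.26731525]
```

View pics/wr13.png

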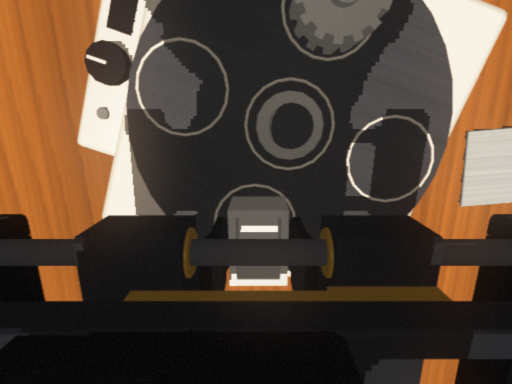

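```bash
python3 -m pendant '[{"rx":0,"ry":0,"rz":0,"tx":-0.7,"ty":-1.5,"tz":4,"jaw":25},{"rx":0,"ry":0,"rz":0,"tx":0,"ty":0,"tz":4,"jaw":25},{"rx":0,"ry":0,"rz":0,"tx":0,"ty":0,"tz":1.5,"jaw":25},{"rx":0,"ry":0,"rz":0,"tx":0,"ty":0,"tz":0,"jaw":25},{"rx":0,"ry":0,"rz":0,"tx":0,"ty":0,"tz":0,"jaw":25},{"rx":0,"ry":0,"rz":0,"tx":0,"ty":0,"tz":0,"jaw":25}]' 20
python3 -m pendant '[{"rx":0,"ry":0,"rz":0,"tx":0,"ty":0,"tz":0.7,"jaw":25},{"rx":0,"ry":0,"rz":0,"tx":0,"ty":0,"tz":0.5,"jaw":25},{"rx":0,"ry":0,"rz":0,"tx":0,"ty":0,"tz":0,"jaw":25},{"rx":0,"ry":0,"rz":0,"tx":0,"ty":0,"tz":0,"jaw":25}]' 20
```

```text
time_s: 23.28
tool_pos: [0.5161, -0.2907, 0.0802]
tool_rot: [-180.0, -0.0, 90.0]
force: [0.3, -0.1, 0.1]
grip_width: 0.0318
time_s: 23.62
tool_pos: [0.5162, -0.2908, 0.0799]
tool_rot: [180.0, 0.0, 90.0]
force: [-1.8, 0.8, 5.7]
grip_width: 0.032
```

```bash
python3 -m pendant '[{"rx":0,"ry":0,"rz":0,"tx":0,"ty":0,"tz":-2,"jaw":25},{"rx":0,"ry":0,"rz":0,"tx":0.3,"ty":1,"tz":0,"jaw":25},{"rx":0,"ry":0,"rz":0,"tx":0,"ty":0,"tz":0,"jaw":25},{"rx":0,"ry":0,"rz":0,"tx":0,"ty":0,"tz":1.5,"jaw":25},{"rx":0,"ry":0,"rz":0,"tx":0,"ty":0,"tz":0.4,"jaw":25},{"rx":0,"ry":0,"rz":0,"tx":0,"ty":0,"tz":0,"jaw":25},{"rx":0,"ry":0,"rz":0,"tx":0,"ty":0,"tz":0,"jaw":25},{"rx":0,"ry":0,"rz":0,"tx":0,"ty":0,"tz":-1,"jaw":48},{"rx":0,"ry":0,"rz":0,"tx":0,"ty":0,"tz":0,"jaw":48},{"rx":0,"ry":0,"rz":0,"tx":0,"ty":0,"tz":0,"jaw":48},{"rx":0,"ry":0,"rz":0,"tx":0,"ty":0,"tz":-9,"jaw":48},{"rx":0,"ry":0,"rz":0,"tx":0,"ty":0,"tz":-30,"jaw":48},{"rx":0,"ry":0,"rz":0,"tx":0,"ty":0,"tz":-35,"jaw":48},{"rx":0,"ry":0,"rz":0,"tx":0,"ty":0,"tz":-35,"jaw":48},{"rx":0,"ry":0,"rz":0,"tx":0,"ty":0,"tz":0,"jaw":48},{"rx":0,"ry":0,"rz":0,"tx":0,"ty":0,"tz":0,"jaw":48},{"rx":0,"ry":0,"rz":0,"tx":0,"ty":0,"tz":0,"jaw":48},{"rx":0,"ry":0,"rz":0,"tx":0,"ty":0,"tz":0,"jaw":48}]' 20
python3 ringw.py
python3 - <<'E'
from h import *
print(env.get_obs()['tool_pos'])
c=cam('wrist'); cv2.imwrite('pics/wr14.png',c['img'][:,:,::-1])
P=c['P'];Z=P[...,2];v,u=np.indices(Z.shape)
q=(v<240)&(abs(P[...,0]-.517)<.035)&(abs(P[...,1]+.29)<.035)&(Z>.084)&(Z<.093)
print(q.sum(),np.nanmean(Z[q]),cv2.minAreaRect(P[q][:,:2].astype(np.float32)*1000),v[q].max())
E
```

```text
time_s: 25.12
tool_pos: [0.5163, -0.29, 0.188]
tool_rot: [-179.9, -0.1, 90.0]
force: [-0.4, -0.2, 0.2]
grip_width: 0.0481
station [ 0.5386 -0.2259] -18.29 1750 med 0.0005955653347564753
rings C,+x,+y,-x,-y [[0.5386, -0.2259], [0.6032, -0.2473], [0.56, -0.1614], [0.4741, -0.2046], [0.5173, -0.2905]]
[ 0.51626392 -0.28993414  0.18774403]
712 0.0880052996541693 ((518.4818115234375, -290.0692443847656), (44.791324615478516, 31.491107940673828), 89.59695434570312) 220
```

View pics/wr14.png

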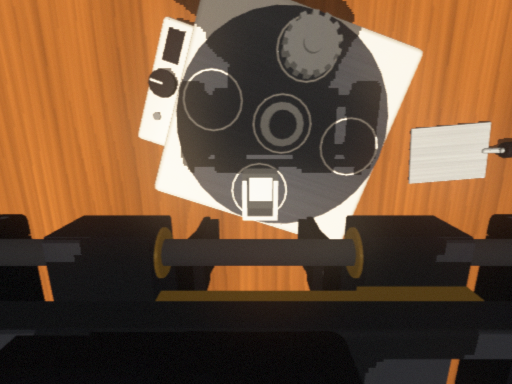

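The case is in the right ring at (260,190), about 1 mm off its centre. I go to the T-bracket next.

```bash
python3 -m pendant '[{"rx":0,"ry":0,"rz":0,"tx":20,"ty":3,"tz":0,"jaw":48},{"rx":0,"ry":0,"rz":0,"tx":39,"ty":6,"tz":0,"jaw":48},{"rx":0,"ry":0,"rz":0,"tx":39,"ty":6,"tz":0,"jaw":48},{"rx":0,"ry":0,"rz":0,"tx":39,"ty":6,"tz":0,"jaw":48},{"rx":0,"ry":0,"rz":0,"tx":39,"ty":6,"tz":0,"jaw":48},{"rx":0,"ry":0,"rz":0,"tx":39,"ty":6,"tz":0,"jaw":48},{"rx":0,"ry":0,"rz":0,"tx":39,"ty":6,"tz":0,"jaw":48},{"rx":0,"ry":0,"rz":0,"tx":39,"ty":6,"tz":0,"jaw":48},{"rx":0,"ry":0,"rz":0,"tx":39,"ty":6,"tz":0,"jaw":40},{"rx":0,"ry":0,"rz":0,"tx":39,"ty":6,"tz":0,"jaw":40},{"rx":0,"ry":0,"rz":0,"tx":39,"ty":6,"tz":0,"jaw":40},{"rx":0,"ry":0,"rz":0,"tx":15.5,"ty":3,"tz":0,"jaw":40},{"rx":0,"ry":0,"rz":0,"tx":0,"ty":0,"tz":30,"jaw":40},{"rx":0,"ry":0,"rz":0,"tx":0,"ty":0,"tz":30,"jaw":40},{"rx":0,"ry":0,"rz":0,"tx":0,"ty":0,"tz":0,"jaw":40},{"rx":0,"ry":0,"rz":0,"tx":0,"ty":0,"tz":0,"jaw":40},{"rx":0,"ry":0,"rz":0,"tx":0,"ty":0,"tz":0,"jaw":40},{"rx":0,"ry":0,"rz":0,"tx":0,"ty":0,"tz":0,"jaw":40}]' 20
python3 - <<'E'
from h import *
print(env.get_obs()['tool_pos'])
c=cam('wrist'); cv2.imwrite('pics/wr15.png',c['img'][:,:,::-1])
P=c['P'];Z=P[...,2];v,u=np.indices(Z.shape)
q=(v<240)&(abs(P[...,0]-.583)<.035)&(abs(P[...,1]-.135)<.035)&(Z>.043)&(Z<.05)
print(q.sum(),cv2.minAreaRect(P[q][:,:2].astype(np.float32)*1000),v[q].max())
E
```

```text
time_s: 26.72
tool_pos: [0.5844, 0.135, 0.1312]
tool_rot: [179.8, -0.0, 90.0]
force: [-0.1, -0.1, -0.3]
grip_width: 0.0396
[0.58439705 0.1350089  0.1312301 ]
422 ((582.9288940429688, 135.10618591308594), (32.161651611328125, 10.029746055603027), 79.51656341552734) 219
```

View pics/wr15.png

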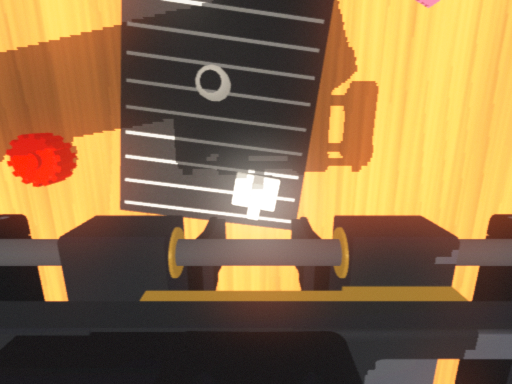

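The bracket's fin (256,195) measures 32.2 x 10.0 mm at 79.5°, so I turn +10.5°, descend and grip.

```bash
python3 -m pendant '[{"rx":0,"ry":0,"rz":5.5,"tx":0,"ty":0,"tz":0,"jaw":40},{"rx":0,"ry":0,"rz":5,"tx":0,"ty":0,"tz":0,"jaw":40},{"rx":0,"ry":0,"rz":0,"tx":0,"ty":0,"tz":35,"jaw":40},{"rx":0,"ry":0,"rz":0,"tx":0,"ty":0,"tz":35,"jaw":40},{"rx":0,"ry":0,"rz":0,"tx":0,"ty":0,"tz":18,"jaw":40},{"rx":0,"ry":0,"rz":0,"tx":0,"ty":0,"tz":6,"jaw":40},{"rx":0,"ry":0,"rz":0,"tx":0,"ty":0,"tz":0,"jaw":40},{"rx":0,"ry":0,"rz":0,"tx":0,"ty":0,"tz":0,"jaw":3},{"rx":0,"ry":0,"rz":0,"tx":0,"ty":0,"tz":0,"jaw":3},{"rx":0,"ry":0,"rz":0,"tx":0,"ty":0,"tz":0,"jaw":3},{"rx":0,"ry":0,"rz":0,"tx":0,"ty":0,"tz":0,"jaw":3},{"rx":0,"ry":0,"rz":0,"tx":0,"ty":0,"tz":0,"jaw":3},{"rx":0,"ry":0,"rz":0,"tx":0,"ty":0,"tz":0,"jaw":3},{"rx":0,"ry":0,"rz":0,"tx":0,"ty":0,"tz":0,"jaw":3},{"rx":0,"ry":0,"rz":0,"tx":0,"ty":0,"tz":0,"jaw":3},{"rx":0,"ry":0,"rz":0,"tx":0,"ty":0,"tz":0,"jaw":3}]' 20
```

```text
time_s: 28.1
tool_pos: [0.5835, 0.1352, 0.036]
tool_rot: [180.0, -0.0, 79.5]
force: [-0.8, -0.0, 5.9]
grip_width: 0.0097
```

```bash
python3 -m pendant '[{"rx":0,"ry":0,"rz":0,"tx":0,"ty":0,"tz":-5,"jaw":3},{"rx":0,"ry":0,"rz":0,"tx":0,"ty":0,"tz":-25,"jaw":3},{"rx":0,"ry":0,"rz":-5.5,"tx":0,"ty":0,"tz":-38,"jaw":3},{"rx":0,"ry":0,"rz":-5,"tx":0,"ty":0,"tz":-38,"jaw":3},{"rx":0,"ry":0,"rz":0,"tx":0,"ty":0,"tz":-9,"jaw":3},{"rx":0,"ry":0,"rz":0,"tx":0,"ty":0,"tz":0,"jaw":3},{"rx":0,"ry":0,"rz":0,"tx":-18,"ty":1,"tz":0,"jaw":3},{"rx":0,"ry":0,"rz":0,"tx":-39,"ty":2,"tz":0,"jaw":3},{"rx":0,"ry":0,"rz":0,"tx":-39,"ty":2,"tz":0,"jaw":3},{"rx":0,"ry":0,"rz":0,"tx":-39,"ty":2,"tz":0,"jaw":3},{"rx":0,"ry":0,"rz":0,"tx":-39,"ty":2,"tz":0,"jaw":3},{"rx":0,"ry":0,"rz":0,"tx":-39,"ty":2,"tz":0,"jaw":3},{"rx":0,"ry":0,"rz":0,"tx":-39,"ty":2,"tz":0,"jaw":3},{"rx":0,"ry":0,"rz":0,"tx":-39,"ty":2,"tz":0,"jaw":3},{"rx":0,"ry":0,"rz":0,"tx":-39,"ty":2,"tz":0,"jaw":3},{"rx":0,"ry":0,"rz":0,"tx":-34,"ty":2,"tz":0,"jaw":3},{"rx":0,"ry":0,"rz":0,"tx":-18,"ty":1,"tz":0,"jaw":3},{"rx":0,"ry":0,"rz":0,"tx":0,"ty":0,"tz":0,"jaw":3},{"rx":0,"ry":0,"rz":0,"tx":0,"ty":0,"tz":0,"jaw":3},{"rx":0,"ry":0,"rz":0,"tx":0,"ty":0,"tz":0,"jaw":3}]' 20
python3 -m pendant '[{"rx":0,"ry":0,"rz":0,"tx":0,"ty":0,"tz":25,"jaw":3},{"rx":0,"ry":0,"rz":0,"tx":0,"ty":0,"tz":15,"jaw":3},{"rx":0,"ry":0,"rz":0,"tx":0,"ty":0,"tz":0,"jaw":3},{"rx":0,"ry":0,"rz":0,"tx":0,"ty":0,"tz":0,"jaw":3},{"rx":0,"ry":0,"rz":0,"tx":0,"ty":0,"tz":0,"jaw":3},{"rx":0,"ry":0,"rz":0,"tx":0,"ty":0,"tz":0,"jaw":3},{"rx":0,"ry":0,"rz":0,"tx":0,"ty":0,"tz":0,"jaw":3}]' 20
python3 ringw.py
python3 - <<'E'
from h import *
print(env.get_obs()['tool_pos'])
c=cam('wrist'); cv2.imwrite('pics/wr16.png',c['img'][:,:,::-1])
P=c['P'];Z=P[...,2];v,u=np.indices(Z.shape)
for lo,hi in ((.077,.086),(.108,.122)):
    q=(v<245)&(abs(u-258)<60)&(v>150)&(Z>lo)&(Z<hi)&(abs(P[...,0]-.603)<.035)&(abs(P[...,1]+.247)<.035)
    print(q.sum(),cv2.minAreaRect(P[q][:,:2].astype(np.float32)*1000),np.nanpercentile(P[q][:,0],[1,99]),np.nanpercentile(P[q][:,1],[1,50,99]))
E
```

```text
time_s: 29.77
tool_pos: [0.6025, -0.2451, 0.1483]
tool_rot: [-179.9, -0.1, 90.0]
force: [0.8, 0.8, 0.6]
grip_width: 0.0098
time_s: 30.35
tool_pos: [0.6039, -0.2469, 0.1117]
tool_rot: [179.9, 0.0, 90.0]
force: [-0.1, 0.1, -0.1]
grip_width: 0.0101
station [ 0.5384 -0.2259] -18.18 2178 med 0.0006097737001113986
rings C,+x,+y,-x,-y [[0.5384, -0.2259], [0.603, -0.2471], [0.5596, -0.1613], [0.4738, -0.2047], [0.5171, -0.2905]]
[ 0.60382418 -0.24698178  0.11151405]
117 ((604.82080078125, -231.4320068359375), (0.9664708971977234, 40.57225036621094), 89.79571533203125) [0.58502176 0.62452734] [-0.23191635 -0.2314785  -0.23115624]
680 ((604.8345336914062, -235.24928283691406), (28.12822723388672, 8.577950477600098), 1.401355504989624) [0.59123381 0.61806045] [-0.23919382 -0.23557514 -0.23106795]
```

View pics/wr16.png

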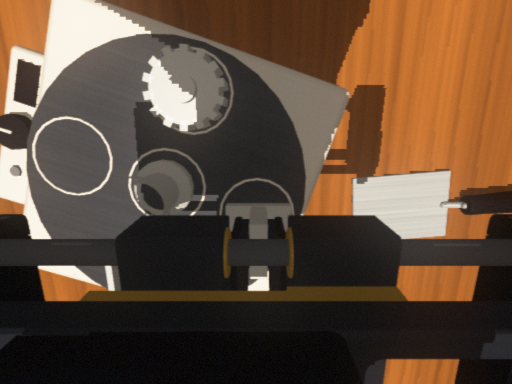

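```bash
python3 -m pendant '[{"rx":0,"ry":0,"rz":0,"tx":0,"ty":-0.5,"tz":12,"jaw":3},{"rx":0,"ry":0,"rz":0,"tx":0,"ty":0,"tz":6,"jaw":3},{"rx":0,"ry":0,"rz":0,"tx":0,"ty":0,"tz":1.5,"jaw":3},{"rx":0,"ry":0,"rz":0,"tx":0,"ty":0,"tz":0,"jaw":3},{"rx":0,"ry":0,"rz":0,"tx":0,"ty":0,"tz":0,"jaw":3},{"rx":0,"ry":0,"rz":0,"tx":0,"ty":0,"tz":0,"jaw":3}]' 20
python3 -m pendant '[{"rx":0,"ry":0,"rz":0,"tx":0,"ty":0,"tz":0.7,"jaw":3},{"rx":0,"ry":0,"rz":0,"tx":0,"ty":0,"tz":0.5,"jaw":3},{"rx":0,"ry":0,"rz":0,"tx":0,"ty":0,"tz":0,"jaw":3},{"rx":0,"ry":0,"rz":0,"tx":0,"ty":0,"tz":0,"jaw":3}]' 20
```

```text
time_s: 30.95
tool_pos: [0.6023, -0.2469, 0.0902]
tool_rot: [-180.0, -0.0, 90.0]
force: [-0.4, 0.1, -0.2]
grip_width: 0.0098
time_s: 31.28
tool_pos: [0.6026, -0.2469, 0.0898]
tool_rot: [180.0, 0.0, 90.0]
force: [-1.1, 0.0, 1.7]
grip_width: 0.0101
```

```bash
python3 -m pendant '[{"rx":0,"ry":0,"rz":0,"tx":0,"ty":0,"tz":0.5,"jaw":3},{"rx":0,"ry":0,"rz":0,"tx":0,"ty":0,"tz":-0.5,"jaw":28},{"rx":0,"ry":0,"rz":0,"tx":0,"ty":0,"tz":0,"jaw":28},{"rx":0,"ry":0,"rz":0,"tx":0,"ty":0,"tz":0,"jaw":28},{"rx":0,"ry":0,"rz":0,"tx":0,"ty":0,"tz":0,"jaw":28},{"rx":0,"ry":0,"rz":0,"tx":0,"ty":0,"tz":-5,"jaw":28},{"rx":0,"ry":0,"rz":0,"tx":0,"ty":0,"tz":-25,"jaw":28},{"rx":0,"ry":0,"rz":0,"tx":0,"ty":0,"tz":-35,"jaw":28},{"rx":0,"ry":0,"rz":0,"tx":0,"ty":0,"tz":-35,"jaw":50},{"rx":0,"ry":0,"rz":0,"tx":0,"ty":0,"tz":0,"jaw":50},{"rx":0,"ry":0,"rz":0,"tx":0,"ty":0,"tz":0,"jaw":50},{"rx":0,"ry":0,"rz":0,"tx":0,"ty":0,"tz":0,"jaw":50},{"rx":0,"ry":0,"rz":0,"tx":0,"ty":0,"tz":0,"jaw":50}]' 20
python3 ringw.py
python3 - <<'E'
from h import *
print(env.get_obs()['tool_pos'])
c=cam('wrist'); cv2.imwrite('pics/wr17.png',c['img'][:,:,::-1])
P=c['P'];Z=P[...,2];v,u=np.indices(Z.shape)
q=(v<240)&(abs(P[...,0]-.603)<.035)&(abs(P[...,1]+.247)<.035)&(Z>.096)&(Z<.105)
print(q.sum(),np.nanmean(Z[q]),cv2.minAreaRect(P[q][:,:2].astype(np.float32)*1000),v[q].max())
q=(v<235)&(abs(P[...,0]-.5385)<.03)&(abs(P[...,1]+.226)<.03)&(Z>.0665)&(Z<.078)
print('post',q.sum(),cv2.minEnclosingCircle(P[q][:,:2].astype(np.float32)*1000))
E
```

```text
time_s: 32.37
tool_pos: [0.6018, -0.2466, 0.1881]
tool_rot: [-179.9, -0.0, 90.0]
force: [-0.7, -1.2, 0.4]
grip_width: 0.0481
station [ 0.5384 -0.226 ] -18.4 1584 med 0.0006497993992734818
rings C,+x,+y,-x,-y [[0.5384, -0.226], [0.603, -0.2475], [0.5599, -0.1615], [0.4739, -0.2046], [0.517, -0.2906]]
[ 0.60171341 -0.24657519  0.18785077]
425 0.10002663049640409 ((603.2548217773438, -247.0460662841797), (9.697566986083984, 31.597116470336914), 0.18107499182224274) 218
post 744 ((538.2891845703125, -225.81605529785156), 20.075010299682617)
```

View pics/wr17.png

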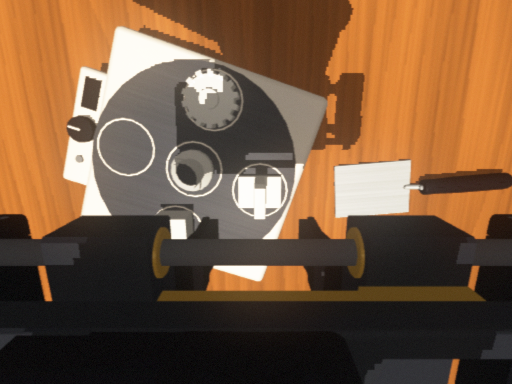

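The bracket is centred behind the post (260,190), within 1 mm, and the post measures (538.3, -225.8). Last is the knob.

```bash
python3 -m pendant '[{"rx":0,"ry":0,"rz":0,"tx":20,"ty":-3,"tz":0,"jaw":50},{"rx":0,"ry":0,"rz":0,"tx":39,"ty":-4.5,"tz":0,"jaw":50},{"rx":0,"ry":0,"rz":0,"tx":39,"ty":-4.5,"tz":0,"jaw":50},{"rx":0,"ry":0,"rz":0,"tx":39,"ty":-4.5,"tz":0,"jaw":50},{"rx":0,"ry":0,"rz":0,"tx":39,"ty":-4.5,"tz":0,"jaw":50},{"rx":0,"ry":0,"rz":0,"tx":39,"ty":-4.5,"tz":0,"jaw":50},{"rx":0,"ry":0,"rz":0,"tx":39,"ty":-4.5,"tz":0,"jaw":50},{"rx":0,"ry":0,"rz":0,"tx":39,"ty":-4.5,"tz":0,"jaw":50},{"rx":0,"ry":0,"rz":0,"tx":39,"ty":-4.5,"tz":0,"jaw":50},{"rx":0,"ry":0,"rz":0,"tx":39,"ty":-4.5,"tz":0,"jaw":50},{"rx":0,"ry":0,"rz":0,"tx":39,"ty":-4.5,"tz":0,"jaw":50},{"rx":0,"ry":0,"rz":0,"tx":39,"ty":-4.5,"tz":0,"jaw":50},{"rx":0,"ry":0,"rz":0,"tx":31.5,"ty":-3.5,"tz":0,"jaw":50},{"rx":0,"ry":0,"rz":0,"tx":0,"ty":0,"tz":30,"jaw":50},{"rx":0,"ry":0,"rz":0,"tx":0,"ty":0,"tz":30,"jaw":50},{"rx":0,"ry":0,"rz":0,"tx":0,"ty":0,"tz":0,"jaw":50},{"rx":0,"ry":0,"rz":0,"tx":0,"ty":0,"tz":0,"jaw":50},{"rx":0,"ry":0,"rz":0,"tx":0,"ty":0,"tz":0,"jaw":50},{"rx":0,"ry":0,"rz":0,"tx":0,"ty":0,"tz":0,"jaw":50},{"rx":0,"ry":0,"rz":0,"tx":0,"ty":0,"tz":0,"jaw":50}]' 20
python3 - <<'E'
from h import *
print(env.get_obs()['tool_pos'])
c=cam('wrist'); cv2.imwrite('pics/wr18.png',c['img'][:,:,::-1])
P=c['P'];Z=P[...,2];v,u=np.indices(Z.shape)
for lo,hi in ((.02,.038),(.031,.038)):
    q=(v<235)&(abs(P[...,0]-.547)<.025)&(abs(P[...,1]-.233)<.025)&(Z>lo)&(Z<hi)
    print(q.sum(),cv2.minEnclosingCircle(P[q][:,:2].astype(np.float32)*1000))
E
```

```text
time_s: 34.13
tool_pos: [0.5479, 0.2336, 0.1315]
tool_rot: [179.8, -0.1, 89.9]
force: [-0.2, -0.1, -0.5]
grip_width: 0.0502
[0.54788249 0.23360553 0.13153512]
423 ((546.9149780273438, 233.50230407714844), 14.011774063110352)
155 ((546.736572265625, 234.22311401367188), 11.726819038391113)
```

View pics/wr18.png

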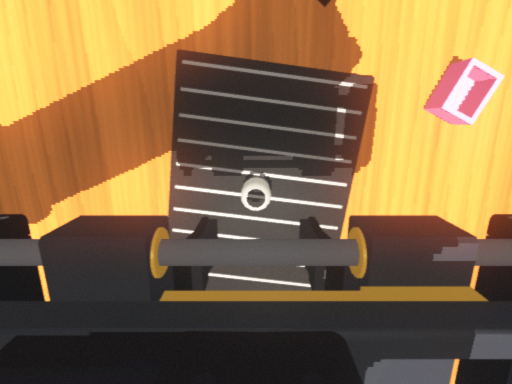

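The knob (256,193) is centred below the open fingers, so I descend and grip.

```bash
python3 -m pendant '[{"rx":0,"ry":0,"rz":0,"tx":0.2,"ty":0.2,"tz":35,"jaw":50},{"rx":0,"ry":0,"rz":0,"tx":0,"ty":0,"tz":35,"jaw":50},{"rx":0,"ry":0,"rz":0,"tx":0,"ty":0,"tz":25,"jaw":50},{"rx":0,"ry":0,"rz":0,"tx":0,"ty":0,"tz":9,"jaw":50},{"rx":0,"ry":0,"rz":0,"tx":0,"ty":0,"tz":0,"jaw":50},{"rx":0,"ry":0,"rz":0,"tx":0,"ty":0,"tz":0,"jaw":20},{"rx":0,"ry":0,"rz":0,"tx":0,"ty":0,"tz":0,"jaw":20},{"rx":0,"ry":0,"rz":0,"tx":0,"ty":0,"tz":0,"jaw":20},{"rx":0,"ry":0,"rz":0,"tx":0,"ty":0,"tz":0,"jaw":20},{"rx":0,"ry":0,"rz":0,"tx":0,"ty":0,"tz":0,"jaw":20},{"rx":0,"ry":0,"rz":0,"tx":0,"ty":0,"tz":0,"jaw":20},{"rx":0,"ry":0,"rz":0,"tx":0,"ty":0,"tz":0,"jaw":20},{"rx":0,"ry":0,"rz":0,"tx":0,"ty":0,"tz":0,"jaw":20}]' 15
```

```text
time_s: 35.27
tool_pos: [0.5478, 0.2342, 0.0271]
tool_rot: [179.9, -0.0, 90.0]
force: [-0.5, 0.1, 5.5]
grip_width: 0.0273
```

```bash
python3 -m pendant '[{"rx":0,"ry":0,"rz":0,"tx":0,"ty":0,"tz":-5,"jaw":20},{"rx":0,"ry":0,"rz":0,"tx":0,"ty":0,"tz":-25,"jaw":20},{"rx":0,"ry":0,"rz":0,"tx":0,"ty":0,"tz":-38,"jaw":20},{"rx":0,"ry":0,"rz":0,"tx":0,"ty":0,"tz":-38,"jaw":20},{"rx":0,"ry":0,"rz":0,"tx":0,"ty":0,"tz":-30,"jaw":20},{"rx":0,"ry":0,"rz":0,"tx":0,"ty":0,"tz":-14,"jaw":20},{"rx":0,"ry":0,"rz":0,"tx":-20,"ty":0,"tz":0,"jaw":20},{"rx":0,"ry":0,"rz":0,"tx":-39,"ty":-1,"tz":0,"jaw":20},{"rx":0,"ry":0,"rz":0,"tx":-39,"ty":-1,"tz":0,"jaw":20},{"rx":0,"ry":0,"rz":0,"tx":-39,"ty":-1,"tz":0,"jaw":20},{"rx":0,"ry":0,"rz":0,"tx":-39,"ty":-1,"tz":0,"jaw":20},{"rx":0,"ry":0,"rz":0,"tx":-39,"ty":-1,"tz":0,"jaw":20},{"rx":0,"ry":0,"rz":0,"tx":-39,"ty":-1,"tz":0,"jaw":20},{"rx":0,"ry":0,"rz":0,"tx":-39,"ty":-1,"tz":0,"jaw":20},{"rx":0,"ry":0,"rz":0,"tx":-39,"ty":-1,"tz":0,"jaw":20},{"rx":0,"ry":0,"rz":0,"tx":-39,"ty":-0.5,"tz":0,"jaw":20},{"rx":0,"ry":0,"rz":0,"tx":-39,"ty":0,"tz":0,"jaw":20},{"rx":0,"ry":0,"rz":0,"tx":-34,"ty":0,"tz":0,"jaw":20},{"rx":0,"ry":0,"rz":0,"tx":-15.5,"ty":0,"tz":0,"jaw":20},{"rx":0,"ry":0,"rz":0,"tx":0,"ty":0,"tz":0,"jaw":20}]' 15
python3 -m pendant '[{"rx":0,"ry":0,"rz":0,"tx":0,"ty":0,"tz":0,"jaw":20},{"rx":0,"ry":0,"rz":0,"tx":0,"ty":0,"tz":15,"jaw":20},{"rx":0,"ry":0,"rz":0,"tx":0,"ty":0,"tz":12,"jaw":20},{"rx":0,"ry":0,"rz":0,"tx":0,"ty":0,"tz":0,"jaw":20},{"rx":0,"ry":0,"rz":0,"tx":0,"ty":0,"tz":0,"jaw":20},{"rx":0,"ry":0,"rz":0,"tx":0,"ty":0,"tz":0,"jaw":20},{"rx":0,"ry":0,"rz":0,"tx":0,"ty":0,"tz":0,"jaw":20},{"rx":0,"ry":0,"rz":0,"tx":0,"ty":0,"tz":0,"jaw":20},{"rx":0,"ry":0,"rz":0,"tx":0,"ty":0,"tz":0,"jaw":20},{"rx":0,"ry":0,"rz":0,"tx":0,"ty":0,"tz":0,"jaw":20}]' 15
python3 ringw.py
python3 - <<'E'
from h import *
print(env.get_obs()['tool_pos'])
c=cam('wrist'); cv2.imwrite('pics/wr19.png',c['img'][:,:,::-1])
P=c['P'];Z=P[...,2];v,u=np.indices(Z.shape)
n=(abs(P[...,0]-.5383)<.03)&(abs(P[...,1]+.226)<.03)&(v<240)
for lo,hi in ((.0665,.078),(.108,.1185),(.124,.14)):
    q=n&(Z>lo)&(Z<hi); print(q.sum(),np.nanpercentile(P[q][:,0],[1,99]),np.nanpercentile(P[q][:,1],[1,99]),np.nanpercentile(Z[q],[1,99]))
c=cam('side'); cv2.imwrite('pics/si19.png',cv2.resize(c['img'][60:200,250:410,::-1],None,fx=4.2,fy=4.2))
E
```

```text
time_s: 36.93
tool_pos: [0.5367, -0.2318, 0.1755]
tool_rot: [-180.0, 0.2, 89.5]
force: [0.2, -0.0, -0.2]
grip_width: 0.0274
time_s: 37.77
tool_pos: [0.5385, -0.2258, 0.149]
tool_rot: [180.0, 0.0, 90.0]
force: [0.4, -0.2, -0.0]
grip_width: 0.0269
station [ 0.5386 -0.2259] -18.27 1525 med 0.0005999215588226442
rings C,+x,+y,-x,-y [[0.5386, -0.2259], [0.6032, -0.2472], [0.5599, -0.1613], [0.474, -0.2046], [0.5173, -0.2905]]
[ 0.53843624 -0.22583134  0.14887021]
738 [0.51964103 0.5573752 ] [-0.23672784 -0.2067198 ] [0.06718198 0.07722993]
104 [0.5220005  0.55386483] [-0.21870245 -0.20795443] [0.10897376 0.11633187]
367 [0.51762961 0.5607509 ] [-0.22338274 -0.21242556] [0.12775413 0.13991517]
```

View pics/wr19.png

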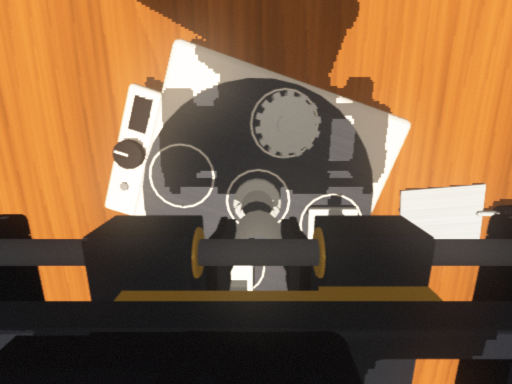

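View pics/si19.png

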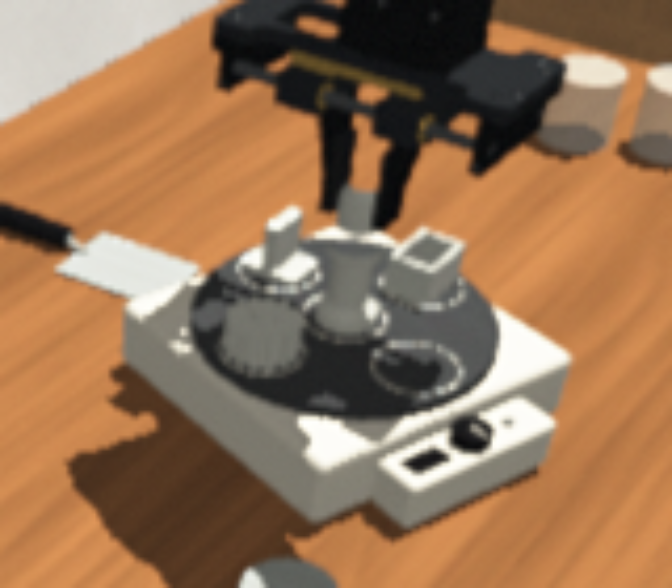

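The knob is within about 1 mm of the post axis (front edges give y = -226.4 against -225.9). I lower it gently.

```bash
python3 -m pendant '[{"rx":0,"ry":0,"rz":0,"tx":0.3,"ty":0,"tz":6,"jaw":20},{"rx":0,"ry":0,"rz":0,"tx":0,"ty":0,"tz":3,"jaw":20},{"rx":0,"ry":0,"rz":0,"tx":0,"ty":0,"tz":1,"jaw":20},{"rx":0,"ry":0,"rz":0,"tx":0,"ty":0,"tz":0,"jaw":20},{"rx":0,"ry":0,"rz":0,"tx":0,"ty":0,"tz":0,"jaw":20},{"rx":0,"ry":0,"rz":0,"tx":0,"ty":0,"tz":0,"jaw":20}]' 15
python3 -m pendant '[{"rx":0,"ry":0,"rz":0,"tx":0,"ty":0,"tz":0.7,"jaw":20},{"rx":0,"ry":0,"rz":0,"tx":0,"ty":0,"tz":0.5,"jaw":20},{"rx":0,"ry":0,"rz":0,"tx":0,"ty":0,"tz":0,"jaw":20},{"rx":0,"ry":0,"rz":0,"tx":0,"ty":0,"tz":0,"jaw":20},{"rx":0,"ry":0,"rz":0,"tx":0,"ty":0,"tz":0,"jaw":20}]' 15
```

```text
time_s: 38.42
tool_pos: [0.5384, -0.2255, 0.1386]
tool_rot: [180.0, 0.0, 90.0]
force: [-0.6, -0.2, 0.2]
grip_width: 0.0272
time_s: 38.83
tool_pos: [0.5383, -0.2254, 0.1374]
tool_rot: [180.0, 0.0, 90.0]
force: [-0.9, -1.0, -0.3]
grip_width: 0.0272
```

```bash
python3 -m pendant '[{"rx":0,"ry":0,"rz":0,"tx":0,"ty":0,"tz":0.5,"jaw":20},{"rx":0,"ry":0,"rz":0,"tx":0,"ty":0,"tz":0.4,"jaw":20},{"rx":0,"ry":0,"rz":0,"tx":0,"ty":0,"tz":0,"jaw":20},{"rx":0,"ry":0,"rz":0,"tx":0,"ty":0,"tz":0,"jaw":20},{"rx":0,"ry":0,"rz":0,"tx":0,"ty":0,"tz":0,"jaw":20}]' 15
```

```text
time_s: 39.25
tool_pos: [0.5385, -0.2255, 0.1371]
tool_rot: [180.0, 0.0, 90.0]
force: [-0.8, 0.9, 4.8]
grip_width: 0.0274
```

```bash
python3 -m pendant '[{"rx":0,"ry":0,"rz":0,"tx":0,"ty":0,"tz":-0.6,"jaw":29},{"rx":0,"ry":0,"rz":0,"tx":0,"ty":0,"tz":0,"jaw":32},{"rx":0,"ry":0,"rz":0,"tx":0,"ty":0,"tz":0,"jaw":38},{"rx":0,"ry":0,"rz":0,"tx":0,"ty":0,"tz":0,"jaw":46},{"rx":0,"ry":0,"rz":0,"tx":0,"ty":0,"tz":0,"jaw":46},{"rx":0,"ry":0,"rz":0,"tx":0,"ty":0,"tz":-4,"jaw":46},{"rx":0,"ry":0,"rz":0,"tx":0,"ty":0,"tz":-20,"jaw":46},{"rx":0,"ry":0,"rz":0,"tx":0,"ty":0,"tz":-35,"jaw":46},{"rx":0,"ry":0,"rz":0,"tx":0,"ty":0,"tz":-35,"jaw":46},{"rx":0,"ry":0,"rz":0,"tx":0,"ty":0,"tz":-30,"jaw":46},{"rx":0,"ry":0,"rz":0,"tx":0,"ty":0,"tz":0,"jaw":46},{"rx":0,"ry":0,"rz":0,"tx":0,"ty":0,"tz":0,"jaw":46},{"rx":0,"ry":0,"rz":0,"tx":0,"ty":0,"tz":0,"jaw":46},{"rx":0,"ry":0,"rz":0,"tx":0,"ty":0,"tz":0,"jaw":46},{"rx":0,"ry":0,"rz":0,"tx":0,"ty":0,"tz":0,"jaw":46}]' 15
python3 ringw.py
python3 - <<'E'
from h import *
c=cam('wrist'); cv2.imwrite('pics/wr20.png',c['img'][:,:,::-1])
P=c['P'];Z=P[...,2];v,u=np.indices(Z.shape)
n=(abs(P[...,0]-.5383)<.03)&(abs(P[...,1]+.226)<.03)&(v<240)
for k,lo,hi in (('flange',.0665,.078),('knob',.134,.146)):
    q=n&(Z>lo)&(Z<hi); print(k,q.sum(),cv2.minEnclosingCircle(P[q][:,:2].astype(np.float32)*1000),np.nanpercentile(Z[q],[1,99]))
for nm,b in (('gear',(.56,-.1613,.08,.095)),('bracket',(.603,-.247,.096,.104)),('case',(.517,-.29,.084,.093))):
    q=(abs(P[...,0]-b[0])<.035)&(abs(P[...,1]-b[1])<.035)&(v<240)&(Z>b[2])&(Z<b[3]); print(nm,q.sum(),cv2.minAreaRect(P[q][:,:2].astype(np.float32)*1000)if q.sum() else 0)
for nm in('bottle','jar'):pass
c=cam('side'); cv2.imwrite('pics/si20.png',cv2.resize(c['img'][60:220,210:410,::-1],None,fx=3.6,fy=3.6))
P=c['P'];
for nm,b in (('bottle',(.69,.03)),('jar',(.43,.013))):
    q=(abs(P[...,0]-b[0])<.06)&(abs(P[...,1]-b[1])<.06)&(P[...,2]>.02)
    print(nm,q.sum(),np.nanpercentile(P[q],[2,50,98],axis=0).round(3).tolist())
E
```

```text
time_s: 40.5
tool_pos: [0.5376, -0.2251, 0.2594]
tool_rot: [-179.8, -0.1, 90.0]
force: [0.4, -0.3, -0.2]
grip_width: 0.0464
station [ 0.5386 -0.226 ] -18.27 1142 med 0.0007489780691048633
rings C,+x,+y,-x,-y [[0.5386, -0.226], [0.6032, -0.2473], [0.56, -0.1614], [0.4741, -0.2047], [0.5173, -0.2906]]
flange 382 ((538.4903564453125, -225.79812622070312), 19.912353515625) [0.06743295 0.07656814]
knob 353 ((539.1912231445312, -225.9591522216797), 13.878670692443848) [0.13476946 0.14477456]
gear 1304 ((560.8674926757812, -161.1953125), (46.99394607543945, 47.37642288208008), 3.1490767002105713)
bracket 260 ((603.4343872070312, -247.1825408935547), (10.032554626464844, 31.572559356689453), 0.13988354802131653)
case 283 ((518.508544921875, -281.9515075683594), (29.099273681640625, 31.506486892700195), 89.48983001708984)
bottle 810 [[0.657, 0.005, 0.022], [0.675, 0.035, 0.072], [0.704, 0.053, 0.116]]
jar 661 [[0.397, -0.008, 0.023], [0.418, 0.027, 0.058], [0.447, 0.042, 0.062]]
```

View pics/wr20.png

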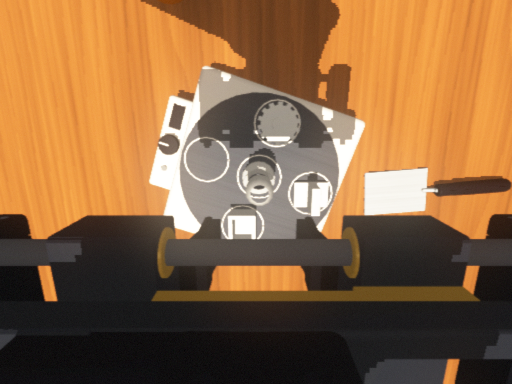

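View pics/si20.png

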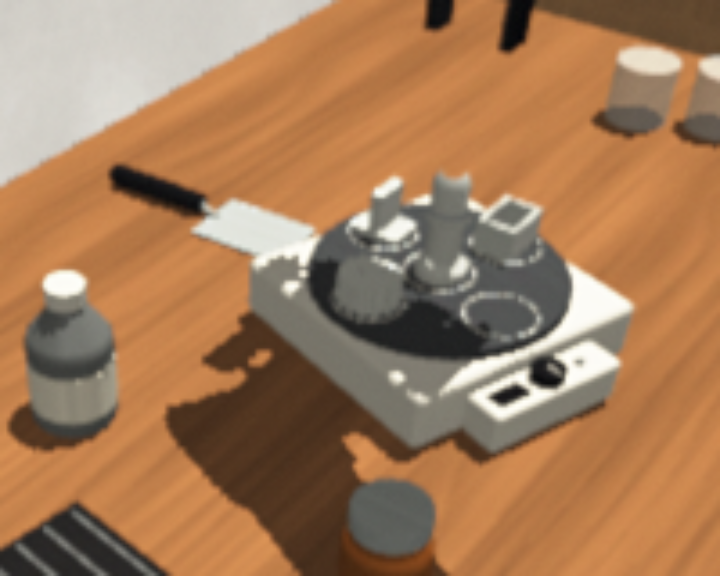

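The knob stands on the post (side 450,200) within 1 mm of its axis. The gear is left, the case right, the bracket behind, and the dial-side ring (500,315) is empty. Bottle and jar read within 1 mm of where they were. I hand in.

```bash
python3 -c "
from cell import env
print(env.sign_off()); o=env.get_obs(); print(o['time_s'],o['force'])"
```

```text
the job is handed in; nothing more can be done
None
the job is handed in; nothing more can be done
```

All five prints are on the turntable and the job is handed in, at about 41 s of robot time. The post went into the middle ring first, then the gear to its left, the case to its right and the bracket behind it. The knob was stood on the post last.

| Print | Last measured offset |
|---|---|
| Post | about 0.2 mm from its ring centre |
| Gear | about 1 mm from its ring centre |
| Case | about 1.3 mm from its ring centre |
| Bracket | about 0.3 mm from its ring centre |
| Knob | about 0.7 mm from the post axis |

All five looked upright. The dial-side ring is empty, and the bottle and jar read within 1 mm of where they began. No wrist force reading was above about 11 N.

**Checks that disagreed or fell short:**
- **Station position:** the side camera put it about 3 mm from where the wrist camera did. I used the wrist camera, because it agreed with the arm.
- **Case:** it was partly hidden in the final view, so its figure comes from the look just after I released it.
- **Post and knob tops:** their flat tops gave no camera reading, so I located them by the post's flange and the knob's bevelled edge.
- **Post grip:** the fingers closed to 33 mm, not the 26 mm of the waist or the 36 mm of the head. I never settled why, but the grip held.

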